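Roll a tube stub up the loading gutter and shut the keeper behind it

ROBOT

A 6-joint arm with a two-finger parallel gripper is mounted at the origin on the work surface. World frame = base frame: x ahead of the robot, y to its left, z up, the work surface at z = 0. Lengths are in m, angles in degrees, forces in N, time in s.
With the tool pointing down it reaches from about 0.25 to 0.725 m from the base axis. Payload 9.7 kg.
Tool frame: the origin (TCP) lies midway between the tips of the shut fingers; the grasp point (between the pads) lies 19 mm behind it; z points along the fingers, x is the direction in which the jaws open and shut, and the axes are right-handed (so a half turn about z gives the same grasp; the last joint's range is limited). The gripper opens to 85 mm and grips with 20 to 120 N. Pads are 22 mm wide; open, the fingers measure 114 mm over their backs; the gripper's body (76 mm by 85 mm) begins 54 mm behind the grasp point. The pads swing forward as they close: fully open they stand 13 mm farther back than shut.
Start: joints at [71.505, 4.979, 10.078, 95.1, 0, 90], TCP at [0.174, 0.522, 0.199] pointing down, gripper open.
Joint ranges: [-179.16, 179.16], [-48.56, 103.87], [-65.8, 70.77], [-126.05, 130.52], [-82.76, 87.17], [-180, 180]. Speed limits (degrees/s): [127.2, 127.2, 147.25, 180, 180, 180].

INTERFACE

Orientations are given as [roll, pitch, yaw] about the fixed x, y, z axes, in that order (R = Rz(yaw) Ry(pitch) Rx(roll)).
In Python, from workcell import bot, optics gives the robot as it stands.
- The arm moves only by the shell command python3 -m creep 'ROWS' [FORCE]. ROWS is JSON, a list of rows, each a list of 7 numbers: the shift along the tool's x, y, z in m, then the turn, a rotation vector about the tool's x, y, z in rad, then the opening, from 0 (shut) to 1 (fully open). A call has 1 to 8 rows; each row is the pose to reach, as a shift and turn from the pose commanded when the call began, along the tool's axes at that moment; what a row does not reach only later rows make up. A row lasts 1/10 s, in which the tool goes at most 50 mm and 8.59 degrees, less where a joint would pass 70% of its speed; a pose out of reach is approached as far as the arm can. A call with a gripper value outside its range is refused whole. The fingers move at their own pace and stop on an object; FORCE is the grip in N (left out, the last holds). Time passes only in rows, so rows that repeat a pose let the fingers close. It gives the time, the measured TCP pose, the force and the opening at its end, in the units of the state.
- bot.get_obs(): the state, without advancing time (a new reading comes with each control period).
- optics.camera(name): name is "side" or "top"; returns the picture (420x560x3 uint8, red, green, blue); there is no depth.
- optics.camera_params(name): a dict with "camera_matrix" (3x3 intrinsics, pixels), "D" ([k1, k2, p1, p2, k3] as OpenCV has them; the pictures are not rectified), "R" (3x3) and "t" (3): a world point X has camera coordinates R X + t. Camera axes: x right, y down, z forward; pixel columns grow to the right and rows downward; lengths in m; the calibration is good to about 2 mm. A picture is of the moment at which its call begins. camera_params takes no time and is no camera call.
- bot.job_done(): hands the job in, once; it reports no verdict.
The state is a dict: "time": time; "q": joint angles; "qd": joint speeds; "joint_efforts": joint torques, N m; "ee_pos": TCP position; "tcp_rot": TCP orientation; "wrist_force": force on the tool from outside, world axes, zero at the start; "torque": the same for the moment, N m; "opening": finger opening in m.
Only numpy, scipy, OpenCV 4.12 (cv2) and the standard library are available. Lean on these libraries where they do the work, as an engineer would, in place of code of your own. Each camera call takes 0.05 s, during which the arm holds its last target.

TASK

A short steel tube stub lies at the foot of the sloped loading gutter. With the shut fingertips gently nudge it all the way up the slope until it drops into the seat against the end stop, never lifting, pinching or flicking it and never letting it run back down; then, just as gently, push the swinging keeper arm right across the gutter behind it, to the end of its swing, so that it cannot roll back. Leave everything else on the table where it stands, and finish clear of it all.

Things in the scene. Friction and masses are not known exactly. Their poses are not given: they have to be found in the camera images.
- gutter: Open aluminium gutter on a fixed white base plate (330 x 150 x 8 mm). Origin on the table under the gutter's centre line; x points uphill along the gutter, y to the left looking uphill, z up. Channel 64 mm wide between 4 mm side rails that stand 12 mm above its floor. The flat floor climbs at 8 degrees from 30 mm high at x = -140 mm to a crest 62 mm high at x = +90 mm; then comes the seat.
- seat (a point): Middle of the seat's floor, under the axis of a stub at home (gutter x = 105 mm). Level floor 58 mm above the table, 4 mm below the crest, x = 90 to 131 mm, closed at 131 mm by a steel end stop plate 7 mm thick and 102 mm high. A stub at home has its middle at x = 104 to 106 mm, z = 83 mm and stays when let go.
- slope: The sloping floor of the gutter, fixed to it. Origin at the foot end of the running surface, on the centre line (gutter x = -140 mm, z = 30 mm); x points up along the slope, z square to the floor. Let go anywhere on it, the stub rolls back down.
- lip (a point): Middle of the top uphill edge of the lip across the slope's foot that keeps the stub from rolling out: 8 mm above the floor, 6 mm thick. Behind and above the lip the gutter's lower end is open.
- stub: Plain steel tube stub with dark bore, 50 mm in diameter, 60 mm long, 0.13 to 0.25 kg, loose, lying across the gutter so that it rolls along it. Origin at its middle, y along its axis (x and z turn as it rolls). At the start it rests on the slope's foot against the lip.
- keeper (a joint): Swing of the keeper arm about an upright post outside the -y rail, at gutter x = 70 mm, y = -52 mm. 0 = arm square across the gutter behind the seat, at a slightly springy stop; 1.57 = arm parallel to the gutter, pointing downhill. At q the arm points along (-sin q, cos q) in the gutter's x, y. Starts at 1.5 to 2.0 (limit 2.1). Friction about 1 N at the pin; stays where left.
- keeper_arm: The keeper's flat steel arm, 8 mm wide and 12 mm tall, reaching 96 mm from the hinge axis, its middle 83 mm above the table. Origin on the hinge axis at mid height of the arm; its y points along the arm. A black upright pin, 12 mm in diameter, stands on it 82 mm from the hinge axis. When shut it clears the seated stub by about 5 mm.
- keeper_pin (a point): Centre of the top of the keeper's upright pin, 123 mm above the table; the pin stands 34 mm above the arm's upper side.
- vial0: Bystander: glass vial with white cap, 24 mm in diameter, 48 mm tall, beside the gutter on its +y side. Origin at the centre of its underside.
- vial1: Bystander: a second such vial.
- dish: Bystander: shallow glass dish, 64 mm in diameter, 16 mm high. Origin at the centre of its underside.
- spacer: Bystander: solid steel rod spacer standing upright beyond the end stop, 32 mm in diameter, 50 mm tall. Origin at the centre of its underside.
- clamp: Bystander: flat aluminium ring, 60 mm in diameter, 16 mm high. Origin at the centre of its underside.
- spanner: Bystander: dark spanner lying flat, 170 mm long. Origin at the centre of its underside.
- washbottle: Bystander: white wash bottle with green cap, 68 mm in diameter, 170 mm tall. Origin at the centre of its underside.
- vialbox: Bystander: open white divided box, 120 x 160 x 45 mm. Origin at the centre of its underside.
Mind the look-alikes: they are no part of the job. What is shaped like the stub but purple is not meant.

How it is judged (in metres and radians):
On the way, in this order (a step that is already met when the one before it is completed fails the run):
1. the stub lies in the seat against the end stop while the keeper still stands open (x of stub in the frame of gutter between 0.0995 and 0.11 m and z of stub in the frame of gutter between 0.079 and 0.0862 m and angle between the y axis of stub and the y axis of gutter, either way round below 0.12 rad and value of joint keeper above 0.9 rad), for 0.2 s.
2. the keeper is shut across the gutter behind the seated stub (x of stub in the frame of gutter between 0.0995 and 0.11 m and z of stub in the frame of gutter between 0.079 and 0.0862 m and angle between the y axis of stub and the y axis of gutter, either way round below 0.12 rad and value of joint keeper below 0.15 rad), for 0.2 s.
At the end, for the whole second after the job is handed in: The stub rests in the seat (its middle 99.5 to 110 mm up the gutter's x and 79 to 86.2 mm above the table, square across within 0.12 rad, slower than 0.02 m/s), and the keeper is within 0.15 rad of the end of its swing (all of step 2 and linear speed of stub below 0.02 m/s); the robot touches nothing.
It fails at once if the stub is lifted more than 12 mm off the running floor (z of stub in the frame of slope above 0.037 m).
It fails at once if the stub is flicked or runs back down (faster than 0.5 m/s) (linear speed of stub above 0.5 m/s).
It fails at once if the stub is pinched or shoved hard (over 35 N from the fingers) (contact force between the fingers and stub above 35 N).
It fails at once if the keeper is pinched or shoved hard (over 40 N from the fingers) (contact force between the fingers and keeper_arm above 40 N).
It fails at once if a bystander is moved by more than 30 mm or tipped over (distance of any of vial0, vial1, dish, spacer, clamp, spanner, washbottle, vialbox from where it was at the start of the episode above 0.03 m or angle between any of vial0, vial1, dish, spacer, clamp, spanner, washbottle, vialbox's own z axis and vertical above 0.4 rad).
It also fails if it takes over 64 s, if anything falls off the work surface, if the arm or the gripper's body presses on something with over 40 N, if the wrist force passes 120 N, or if a joint passes its speed limit or range.

## Working session

There is one attempt and no reset: what is moved stays moved. The work goes in short steps, Python scripts to look and compute and a shell command to move; the robot and the scene stay as the last step left them, time stands still between calls to the robot, and variables do not carry over. Pictures are saved under pics/ and viewed, and the job is handed in when it is done.

```bash
mkdir -p pics; ls; python3 - <<'E'
from workcell import bot, optics
import cv2,json
print(bot.get_obs())
for n in("top","side"):
    cv2.imwrite(f"pics/{n}0.png",optics.camera(n)[:,:,::-1])
    p=optics.camera_params(n);print(n,p)
E
```

```text
pics
{'time': 0.0, 'q': array([ 7.15058996e+01,  5.01034855e+00,  1.00355701e+01,  9.51008061e+01,
       -4.50749587e-04,  9.00001145e+01]), 'qd': array([ 0.05850655,  0.0159582 , -0.00478597, -0.06781901, -0.01487625,
       -0.09710579]), 'joint_efforts': array([ 6.94660703e-04, -5.20381629e+01,  4.64807618e+01,  1.61130319e-02,
        1.96586342e-05,  2.40361391e-05]), 'ee_pos': array([0.17437882, 0.52133389, 0.19830032]), 'tcp_rot': array([1.79999549e+02, 7.55845183e-02, 7.15057851e+01]), 'wrist_force': array([0.10545541, 0.71560701, 0.11762562]), 'torque': array([ 0.01952365, -0.02617012,  0.05197379]), 'opening': 0.08557786704852045}
top {'camera_matrix': array([[467.85884625,   0.        , 281.37230358],
       [  0.        , 467.85884625, 213.74241391],
       [  0.        ,   0.        ,   1.        ]]), 'D': array([-0.06333559,  0.        ,  0.        ,  0.        ,  0.        ]), 'R': array([[-0.01763264, -0.99972815, -0.01525535],
       [-0.99653737,  0.01881222, -0.08098997],
       [ 0.08125494,  0.01377446, -0.99659816]]), 't': array([0.0693451 , 0.54245392, 1.45936108])}
side {'camera_matrix': array([[406.4653772 ,   0.        , 282.31748434],
       [  0.        , 406.4653772 , 211.8850215 ],
       [  0.        ,   0.        ,   1.        ]]), 'D': array([0.03619402, 0.        , 0.        , 0.        , 0.        ]), 'R': array([[-0.97799765, -0.20742034,  0.02230245],
       [-0.13291381,  0.53713321, -0.83295968],
       [ 0.16079339, -0.81759692, -0.55288405]]), 't': array([0.53252697, 0.12005289, 1.29666399])}
```

View pics/top0.png

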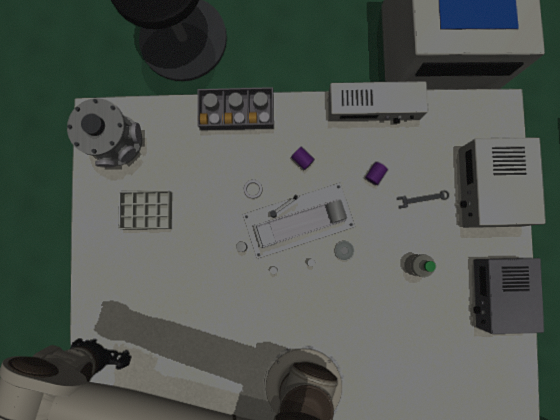

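View pics/side0.png

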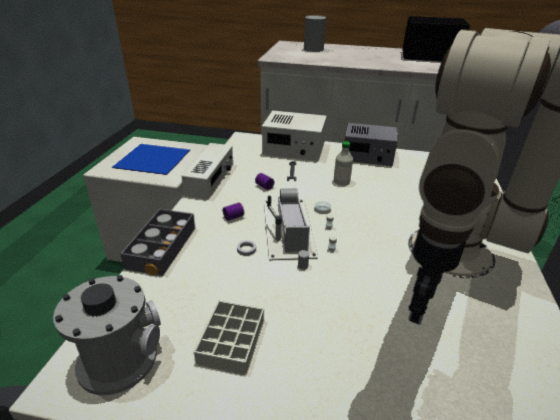

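Top: the gutter is at about (300,218). A grey stub lies at its right end, (337,210), and the keeper at about (285,207) points downhill. The purple tubes at (302,158) and (376,173) are look-alikes; only the grey one lying in the gutter fits. I'll confirm in an enlarged crop.

```bash
python3 - <<'E'
import cv2
a=cv2.imread("pics/top0.png")[175:265,235:360];cv2.imwrite("pics/top0c.png",cv2.resize(a,None,fx=6,fy=6,interpolation=cv2.INTER_CUBIC))
a=cv2.imread("pics/side0.png")[175:275,220:350];cv2.imwrite("pics/side0c.png",cv2.resize(a,None,fx=6,fy=6,interpolation=cv2.INTER_CUBIC))
E
```

```text
(no output)
```

View pics/top0c.png

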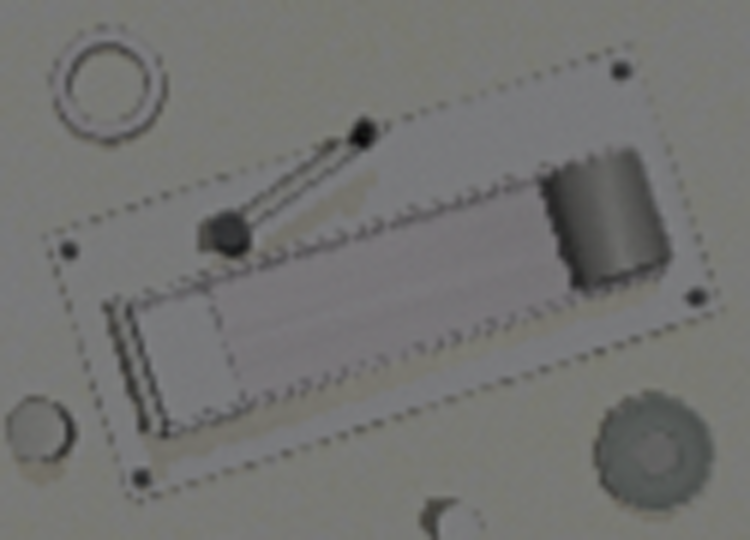

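View pics/side0c.png

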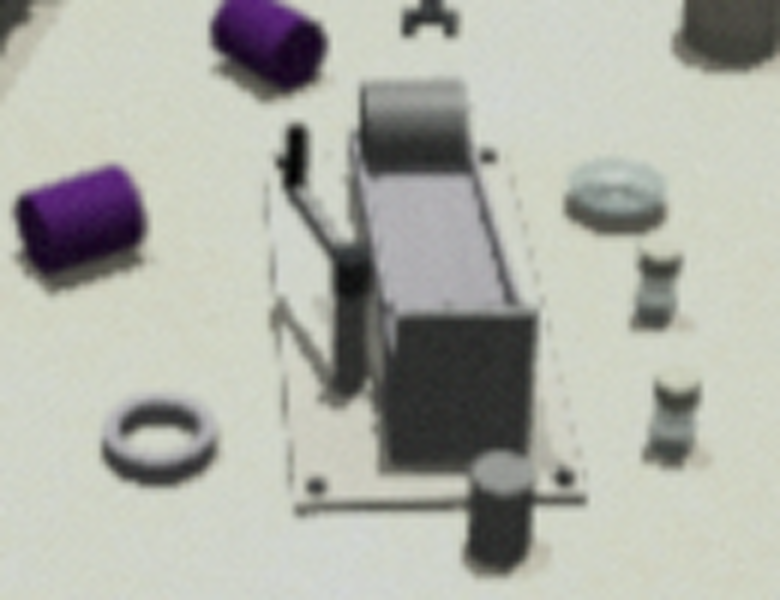

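The crop confirms it: the grey steel tube with the dark bore lies at the gutter's foot end, at crop (610,215). The keeper post is at crop (230,235) and its pin at (362,132). Next I'll measure these points.

```bash
cat > h.py <<'E'
import numpy as np, cv2
from workcell import bot, optics
def ray(n,px):
    p=optics.camera_params(n);K=np.array(p["camera_matrix"]);R=np.array(p["R"]);t=np.array(p["t"])
    u=cv2.undistortPoints(np.array([[px]],float),K,np.array(p["D"]))[0,0]
    return -R.T@t, R.T@np.array([u[0],u[1],1])
def onz(n,px,z):
    o,d=ray(n,px);return o+d*(z-o[2])/d[2]
def proj(n,X):
    p=optics.camera_params(n);R=np.array(p["R"])
    return cv2.projectPoints(np.array(X,float).reshape(-1,3),cv2.Rodrigues(R)[0],np.array(p["t"]),np.array(p["camera_matrix"]),np.array(p["D"]))[0][:,0]
def tri(pa,pb):
    (o1,d1),(o2,d2)=ray("top",pa),ray("side",pb)
    s=np.linalg.lstsq(np.c_[d1,-d2],o2-o1,rcond=None)[0]
    a=o1+d1*s[0];b=o2+d2*s[1];return (a+b)/2,np.linalg.norm(a-b)
E
python3 - <<'E'
from h import *
im=cv2.imread("pics/top0.png").astype(float).sum(2)
def c(x,y):return ((x+.5)/6-.5+235,(y+.5)/6-.5+175)
def blob(px,r=3):
    x0,y0=int(round(px[0])),int(round(px[1]))
    w=im[y0-r:y0+r+1,x0-r:x0+r+1];w=np.clip(np.median(w)-60-w,0,None)
    Y,X=np.mgrid[-r:r+1,-r:r+1];return (x0+(w*X).sum()/w.sum(),y0+(w*Y).sum()/w.sum())
sc=[blob(c(*p)) for p in[(68,251),(620,70),(696,297),(141,478)]]
S=np.array([onz("top",p,.009) for p in sc])[:,:2]
co=np.array([onz("top",c(*p),.008) for p in[(46,237),(630,46),(720,309),(136,501)]])[:,:2]
for P in(S,co):
    u=(P[0]-P[1]+P[3]-P[2]);print(P.mean(0).round(4),np.degrees(np.arctan2(u[1],u[0])).round(2),np.linalg.norm(P[0]-P[1]),np.linalg.norm(P[0]-P[3]))
def cs(x,y):return ((x+.5)/6-.5+220,(y+.5)/6-.5+175)
u=(S[0]-S[1]+S[3]-S[2]);th=np.arctan2(u[1],u[0]);ex=np.array([np.cos(th),np.sin(th)]);ey=np.array([-ex[1],ex[0]]);O=(S.mean(0)+co.mean(0))/2
g=lambda X:(np.round((X[:2]-O)@ex,4),np.round((X[:2]-O)@ey,4))
print("post top",g(onz("top",c(230,233),.089)))
print("pin top",g(onz("top",c(364,131),.123)))
print("pin top side",g(onz("side",cs(296,128),.123)), "tri",tri(c(364,131),cs(296,128)))
print("stop top corners",[g(onz("top",c(*p),.102)) for p in[(127,303),(165,433),(107,307),(146,432)]])
print("crest",[g(onz("top",c(*p),.062)) for p in[(212,287),(240,400)]])
print("stub sil corners",[g(onz("top",c(*p),.058)) for p in[(545,178),(632,150),(668,257),(580,288)]])
print("side stop top",[g(onz("side",cs(*p),.102)) for p in[(396,316),(535,316)]])
print("side plate up corners",[g(onz("side",cs(*p),.008)) for p in[(297,506),(584,497)]])
E
```

```text
[0.523  0.0062] 107.02 0.31019270957345396 0.12720253841640647
[0.5237 0.0054] 107.11 0.3287849494875332 0.14858235254247623
post top (np.float64(0.0701), np.float64(-0.0385))
pin top (np.float64(-0.0085), np.float64(-0.063))
pin top side (np.float64(-0.0082), np.float64(-0.0649)) tri (array([0.5870845 , 0.01620289, 0.12252472]), np.float64(0.0018554184408989323))
stop top corners [(np.float64(0.1297), np.float64(-0.02)), (np.float64(0.1315), np.float64(0.0475)), (np.float64(0.1398), np.float64(-0.0212)), (np.float64(0.1403), np.float64(0.0441))]
crest [(np.float64(0.0876), np.float64(-0.0173)), (np.float64(0.0918), np.float64(0.0422))]
stub sil corners [(np.float64(-0.0929), np.float64(-0.0179)), (np.float64(-0.1402), np.float64(-0.0177)), (np.float64(-0.1401), np.float64(0.0405)), (np.float64(-0.092), np.float64(0.0416))]
side stop top [(np.float64(0.1378), np.float64(-0.0243)), (np.float64(0.1417), np.float64(0.0444))]
side plate up corners [(np.float64(0.1677), np.float64(-0.0746)), (np.float64(0.1696), np.float64(0.071))]
```

```bash
cat >> h.py <<'E'
from scipy.spatial.transform import Rotation as Ro
TH=np.radians(107.06);EX=np.array([np.cos(TH),np.sin(TH),0]);EY=np.array([-EX[1],EX[0],0]);EZ=np.array([0,0,1.])
O=np.array([.52335,.0058,0])+.0122*EY
G=np.c_[EX,EY,EZ]
def w2g(X):return (np.array(X)-O)@G
def g2w(x):return O+G@np.array(x,float)
def st():
    o=bot.get_obs();R=Ro.from_euler('xyz',o["tcp_rot"],degrees=True);return o,np.array(o["ee_pos"]),R
def shift(x,yaw=17.06):
    o,p,R=st();d=R.inv().apply(g2w(x)-p)
    rv=(R.inv()*Ro.from_euler('xyz',[180,0,yaw],degrees=True)).as_rotvec()
    print("t",round(o["time"],2),"g",w2g(p).round(4),"rot",np.round(o["tcp_rot"],2),"F",(G.T@np.array(o["wrist_force"])).round(2),"open",round(o["opening"],4))
    print(" target",x,"shift",d.round(4),"rv",rv.round(4))
E
python3 - <<'E'
from h import *
shift([-.165,0,.22])
o=onz("top",(424,265),.1);print("bottle",o.round(3),"start",g2w([-.165,0,.05]).round(3))
E
```

```text
t 0.1 g [0.5953 0.1702 0.1984] rot [-1.80e+02  7.00e-02  7.15e+01] F [ 0.82 -0.6   0.58] open 0.0853
 target [-0.165, 0, 0.22] shift [-0.5196  0.5805 -0.021 ] rv [5.000e-04 1.100e-03 9.502e-01]
bottle [ 0.376 -0.364  0.1  ] start [ 0.56  -0.156  0.05 ]
```

```bash
python3 -m creep '[[-0.26,0.29,-0.06,0,0,0.47,0],[-0.26,0.29,-0.06,0,0,0.47,0],[-0.26,0.29,-0.06,0,0,0.47,0],[-0.26,0.29,-0.06,0,0,0.47,0],[-0.26,0.29,-0.06,0,0,0.47,0],[-0.26,0.29,-0.06,0,0,0.47,0],[-0.26,0.29,-0.06,0,0,0.47,0],[-0.26,0.29,-0.06,0,0,0.47,0]]' 40; python3 -c "
from h import *
shift([-.165,0,.22])"
```

```text
time: 0.9
ee_pos: [0.3675, 0.1809, 0.2593]
tcp_rot: [180.0, -0.0, 44.6]
wrist_force: [1.4, 0.5, -0.6]
opening: 0.0002
t 0.9 g [0.2131 0.0854 0.2593] rot [ 1.7999e+02 -2.0000e-02  4.4560e+01] F [ 0.11 -1.53 -0.6 ] open 0.0002
 target [-0.165, 0, 0.22] shift [-0.0989  0.3748  0.0394] rv [ 1.000e-04 -3.000e-04  4.799e-01]
```

```bash
python3 -m creep '[[-0.099,0.375,0.039,0,0,0.48,0],[-0.099,0.375,0.039,0,0,0.48,0],[-0.099,0.375,0.039,0,0,0.48,0],[-0.099,0.375,0.039,0,0,0.48,0],[-0.099,0.375,0.039,0,0,0.48,0],[-0.099,0.375,0.039,0,0,0.48,0],[-0.099,0.375,0.039,0,0,0.48,0],[-0.099,0.375,0.039,0,0,0.48,0]]'; python3 -c "
from h import *
shift([-.168,0,.05])
cv2.imwrite('pics/s1.png',optics.camera('side')[:,:,::-1])
a=optics.camera('top')[150:290,230:430,::-1];cv2.imwrite('pics/t1.png',cv2.resize(a,None,fx=4,fy=4,interpolation=cv2.INTER_CUBIC))"
```

```text
time: 1.7
ee_pos: [0.5603, -0.1562, 0.2189]
tcp_rot: [-180.0, 0.1, 17.0]
wrist_force: [-0.2, 0.6, -0.1]
opening: -0.0003
t 1.7 g [-0.1657  0.      0.2189] rot [-1.7997e+02  5.0000e-02  1.7010e+01] F [ 0.65 -0.04 -0.1 ] open -0.0003
 target [-0.168, 0, 0.05] shift [0.0002 0.0024 0.1689] rv [-0.0004  0.0009 -0.0009]
```

View pics/t1.png

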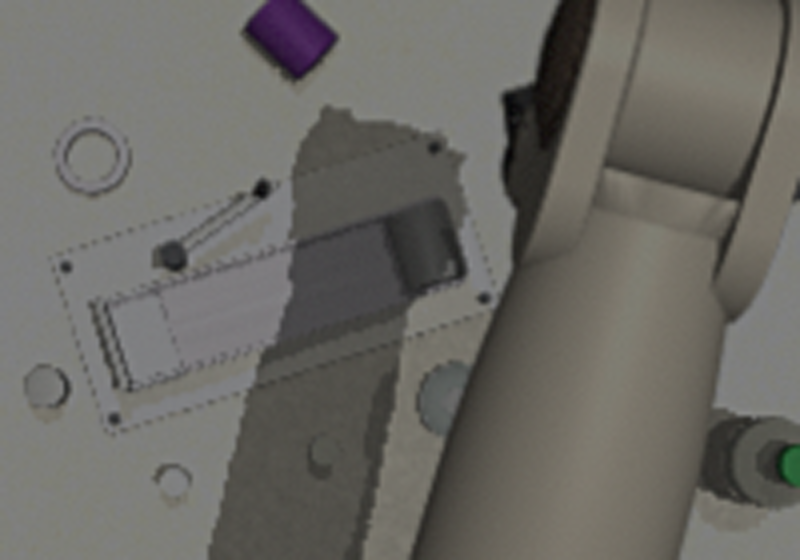

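View pics/s1.png

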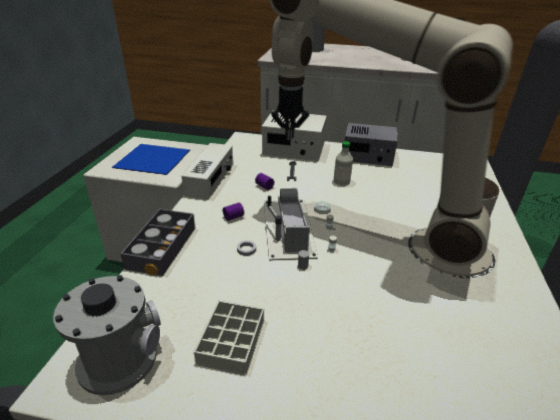

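Top: the arm is right of the gutter, and the stub at crop (425,243) and keeper are undisturbed. Side: the tips are at about (289,135), above and behind the gutter's foot, with the bottle well clear. Next I descend behind the stub.

```bash
python3 -m creep '[[0,0.002,0.05,0,0,0,0],[0,0.002,0.09,0,0,0,0],[0,0.002,0.12,0,0,0,0],[0,0.002,0.14,0,0,0,0],[0,0.002,0.155,0,0,0,0],[0,0.002,0.167,0,0,0,0],[0,0.002,0.169,0,0,0,0]]'; python3 -c "
from h import *
shift([-.155,0,.05])
a=optics.camera('side')[120:270,215:355,::-1];cv2.imwrite('pics/s2.png',cv2.resize(a,None,fx=4,fy=4,interpolation=cv2.INTER_CUBIC))"
```

```text
time: 2.5
ee_pos: [0.5598, -0.1551, 0.0499]
tcp_rot: [-180.0, 0.1, 17.1]
wrist_force: [-0.4, 0.7, 0.2]
opening: 0.0003
t 2.5 g [-0.1646  0.0002  0.0499] rot [-1.7995e+02  7.0000e-02  1.7080e+01] F [0.81 0.15 0.25] open 0.0003
 target [-0.155, 0, 0.05] shift [ 0.0002 -0.0096 -0.0001] rv [-0.0008  0.0012  0.0004]
```

View pics/s2.png

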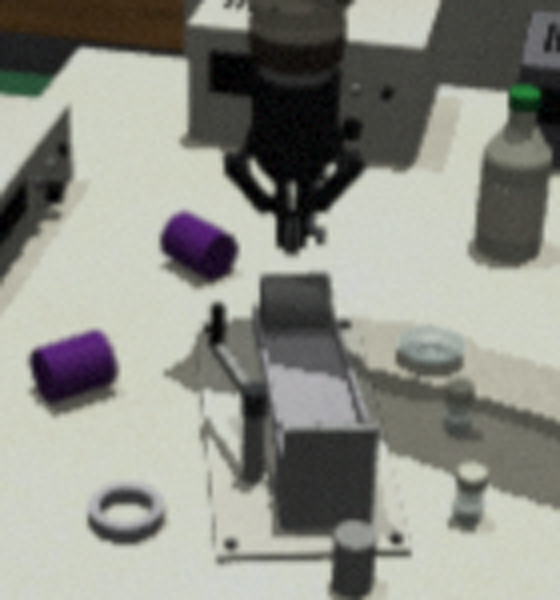

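```bash
python3 -c "
from h import *
o,p,R=st();print(p,w2g(p),o['qd'].round(1));print((proj('side',[p,g2w([-.117,.0,.083]),g2w([-.165,.0,.1])])-[215,120])*4)
a=optics.camera('side')[120:270,215:355,::-1];cv2.imwrite('pics/s3.png',cv2.resize(a,None,fx=4,fy=4,interpolation=cv2.INTER_CUBIC))"
```

```text
[ 0.5601278  -0.15528087  0.05064979] [-1.64782612e-01 -1.02729027e-04  5.06497900e-02] [-0.1 -0.5  1.6  0.9  0.1 -0. ]
[[289.03758292 279.99139258]
 [295.59274002 275.84036771]
 [290.72749122 232.38186874]]
```

View pics/s3.png

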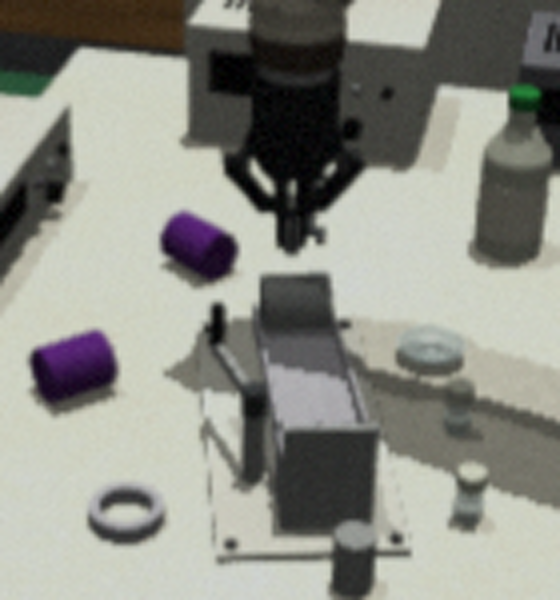

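```bash
python3 -c "
from h import *
p=g2w([-.1657,0,.2189]);print(proj('side',[p]))
a=cv2.imread('pics/s1.png')[90:165,250:330];cv2.imwrite('pics/s1z.png',cv2.resize(a,None,fx=8,fy=8,interpolation=cv2.INTER_NEAREST))
a=optics.camera('side')[150:210,250:330,::-1];a=cv2.convertScaleAbs(a,alpha=1.8);cv2.imwrite('pics/s3z.png',cv2.resize(a,None,fx=8,fy=8,interpolation=cv2.INTER_NEAREST))"
```

```text
[[288.69254034 147.4629038 ]]
```

View pics/s1z.png

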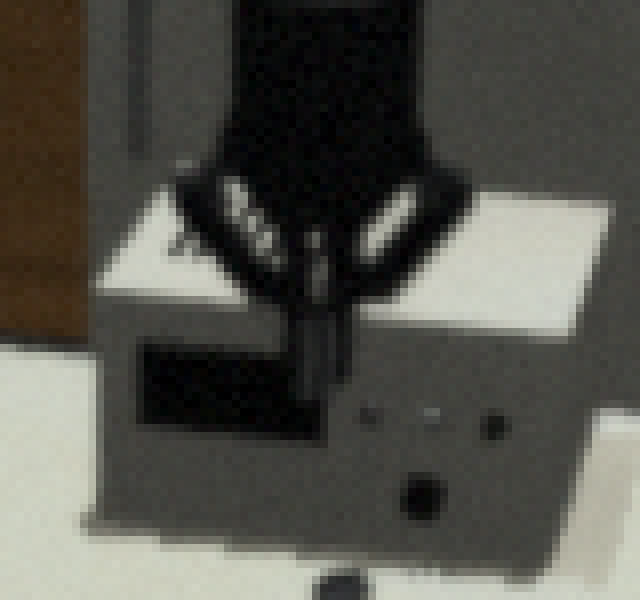

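View pics/s3z.png

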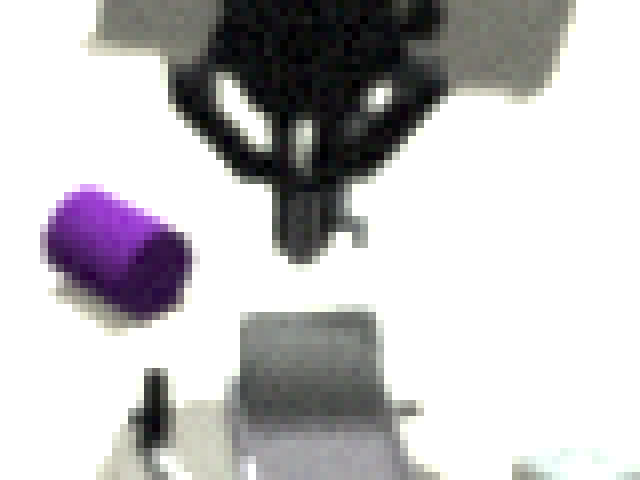

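```bash
python3 -c "
from h import *
p=np.array([.1744,.5213,.1983])
R=Ro.from_euler('xyz',[180,0.07,71.5],degrees=True)
P=[p+R.apply([s*.05,0,z]) for z in(0,-.013) for s in(-1,0,1)]
for n,(x,y) in(('top',(60,310)),('side',(370,240))):
    q=proj(n,P);print(n,q.round(1).tolist())
    a=cv2.imread(f'pics/{n}0.png')[y:y+100,x:x+110];a=cv2.resize(cv2.convertScaleAbs(a,alpha=2),None,fx=6,fy=6,interpolation=cv2.INTER_NEAREST)
    for i,k in enumerate(q): cv2.circle(a,(int((k[0]-x+.5)*6),int((k[1]-y+.5)*6)),4,(0,0,255) if i<3 else (0,255,0),-1)
    cv2.imwrite(f'pics/chk_{n}.png',a)"
```

```text
top [[133.3, 349.9], [116.6, 344.2], [100.0, 338.4], [131.8, 350.9], [114.9, 345.1], [98.1, 339.3]]
side [[422.9, 305.2], [416.3, 321.7], [409.0, 339.7], [424.3, 300.6], [417.6, 317.0], [410.3, 335.0]]
```

View pics/chk_top.png

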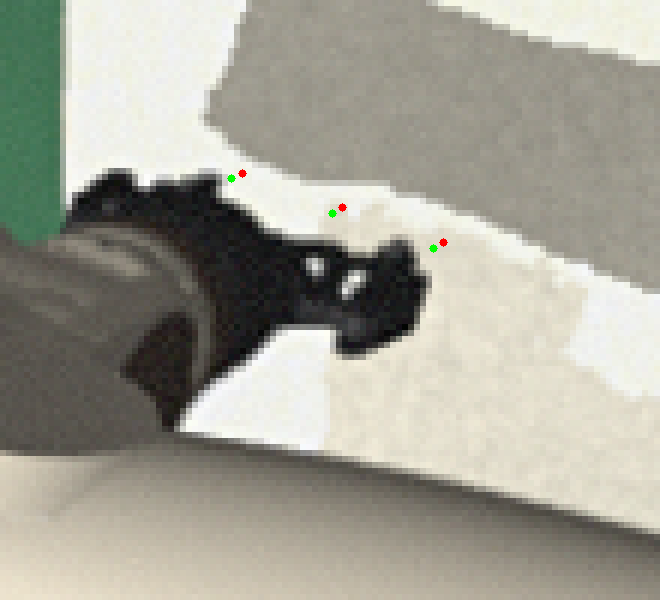

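View pics/chk_side.png

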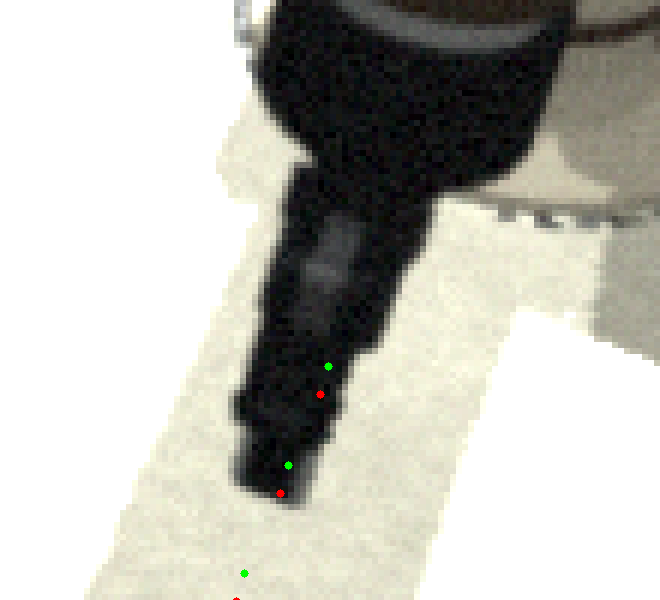

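In the side views the visible tips sit about 7 px (roughly 25 mm) above the projected TCP, in every pose. Before pushing I'll find the true tip height by a gentle touch on the bare table behind the plate.

```bash
python3 -m creep '[[0,0.018,0,0,0,0,0],[0,0.036,0,0,0,0,0],[0,0.037,0.01,0,0,0,0],[0,0.037,0.02,0,0,0,0],[0,0.037,0.03,0,0,0,0],[0,0.037,0.04,0,0,0,0],[0,0.037,0.04,0,0,0,0]]'; python3 -c "
from h import *
shift([-.2,0,.004])
o,p,R=st();print(proj('side',[p,p+[0,0,.028]]))
a=optics.camera('side')[150:210,250:330,::-1];a=cv2.convertScaleAbs(a,alpha=1.8);cv2.imwrite('pics/s4z.png',cv2.resize(a,None,fx=8,fy=8,interpolation=cv2.INTER_NEAREST))"
```

```text
time: 3.35
ee_pos: [0.57, -0.1901, 0.0088]
tcp_rot: [-179.9, 0.1, 17.1]
wrist_force: [-0.2, -0.5, -0.1]
opening: 0.0003
t 3.35 g [-0.201   0.0007  0.0088] rot [-1.799e+02  1.400e-01  1.710e+01] F [-0.37  0.36 -0.09] open 0.0003
 target [-0.2, 0, 0.004] shift [ 0.0007 -0.001   0.0048] rv [-0.0018  0.0025  0.0007]
[[286.21207254 194.67295802]
 [286.41851094 188.27347986]]
```

View pics/s4z.png

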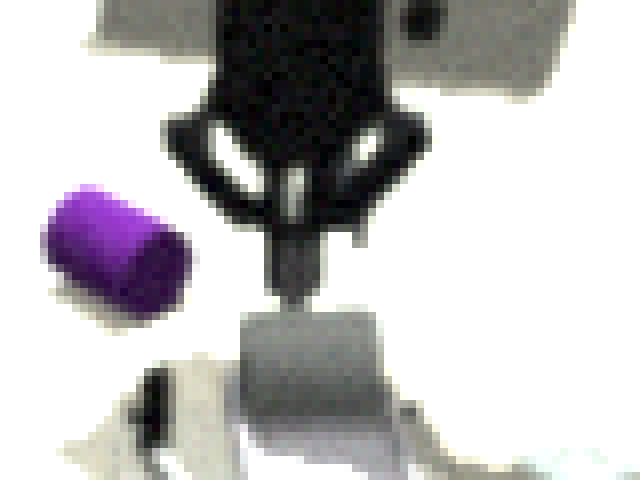

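```bash
python3 -m creep '[[0,0,0.001,0,0,0,0],[0,0,0.002,0,0,0,0],[0,0,0.003,0,0,0,0],[0,0,0.004,0,0,0,0],[0,0,0.005,0,0,0,0],[0,0,0.006,0,0,0,0],[0,0,0.006,0,0,0,0]]'; python3 -m creep '[[0,0,0.001,0,0,0,0],[0,0,0.002,0,0,0,0],[0,0,0.002,0,0,0,0]]';python3 -m creep '[[0,0,0.001,0,0,0,0],[0,0,0.002,0,0,0,0],[0,0,0.002,0,0,0,0]]'
```

```text
time: 4.1
ee_pos: [0.571, -0.1908, 0.0048]
tcp_rot: [-180.0, 0.0, 17.1]
wrist_force: [0.2, 0.4, 0.4]
opening: -0.0
time: 4.4
ee_pos: [0.571, -0.1909, 0.0028]
tcp_rot: [-180.0, 0.0, 17.1]
wrist_force: [0.0, 0.3, -0.3]
opening: -0.0005
time: 4.7
ee_pos: [0.571, -0.1909, 0.0008]
tcp_rot: [-180.0, 0.0, 17.1]
wrist_force: [0.5, 0.2, -0.5]
opening: -0.0002
```

```bash
python3 -m creep '[[0,0,0.001,0,0,0,0],[0,0,0.001,0,0,0,0]]'; python3 -m creep '[[0,0,0.001,0,0,0,0],[0,0,0.001,0,0,0,0]]';
```

```text
time: 4.9
ee_pos: [0.5711, -0.1909, -0.0002]
tcp_rot: [-180.0, 0.0, 17.1]
wrist_force: [0.0, 0.4, -0.2]
opening: 0.0
time: 5.1
ee_pos: [0.5711, -0.1909, -0.0012]
tcp_rot: [-180.0, 0.0, 17.1]
wrist_force: [-0.1, -0.2, -0.1]
opening: 0.0003
```

```bash
python3 -m creep '[[0,0,0.001,0,0,0,0],[0,0,0.002,0,0,0,0],[0,0,0.002,0,0,0,0]]'; python3 -m creep '[[0,0,0.001,0,0,0,0],[0,0,0.002,0,0,0,0],[0,0,0.002,0,0,0,0]]'
```

```text
time: 5.4
ee_pos: [0.571, -0.1908, -0.0032]
tcp_rot: [-180.0, 0.0, 17.1]
wrist_force: [-0.4, 0.8, 0.9]
opening: -0.0002
time: 5.7
ee_pos: [0.571, -0.1908, -0.0052]
tcp_rot: [-180.0, 0.0, 17.1]
wrist_force: [-0.1, -0.2, 0.2]
opening: 0.0001
```

```bash
python3 -m creep '[[0,0,0.002,0,0,0,0],[0,0,0.004,0,0,0,0],[0,0,0.006,0,0,0,0],[0,0,0.008,0,0,0,0]]'; python3 -m creep '[[0,0,0.002,0,0,0,0],[0,0,0.004,0,0,0,0],[0,0,0.005,0,0,0,0],[0,0,0.005,0,0,0,0]]'; python3 -c "
from h import *
o,p,R=st();print(p,proj('side',[p,p+[0,0,.028]]))
a=optics.camera('side')[150:210,250:330,::-1];a=cv2.convertScaleAbs(a,alpha=1.8);cv2.imwrite('pics/s5z.png',cv2.resize(a,None,fx=8,fy=8,interpolation=cv2.INTER_NEAREST))"
```

```text
time: 6.1
ee_pos: [0.5711, -0.1909, -0.0133]
tcp_rot: [-180.0, 0.0, 17.1]
wrist_force: [0.1, 1.1, 0.1]
opening: -0.0002
time: 6.5
ee_pos: [0.571, -0.1908, -0.0182]
tcp_rot: [-180.0, 0.0, 17.1]
wrist_force: [0.4, 0.1, 0.2]
opening: 0.0003
[ 0.57103672 -0.19081391 -0.01820138] [[285.77605616 200.59523452]
 [285.97591587 194.32127892]]
```

View pics/s5z.png

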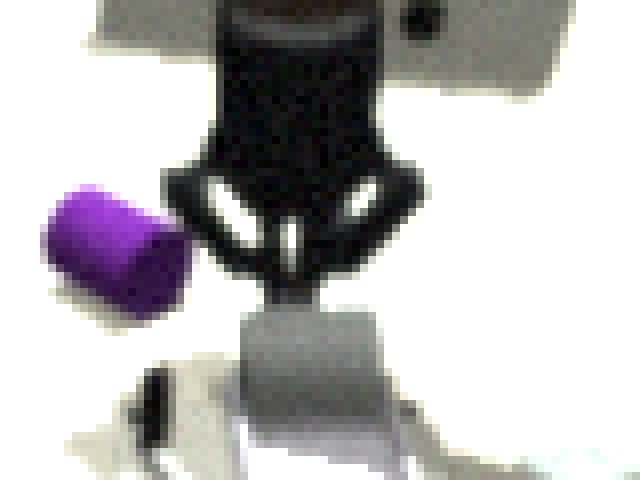

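```bash
for i in 1; do python3 -m creep '[[0,0,0.002,0,0,0,0],[0,0,0.003,0,0,0,0],[0,0,0.004,0,0,0,0],[0,0,0.004,0,0,0,0]]' | grep -E "ee_pos|force"; done;  python3 -m creep '[[0,0,0.001,0,0,0,0],[0,0,0.001,0,0,0,0]]'| grep -E "ee_pos|force"
```

```text
ee_pos: [0.571, -0.1908, -0.0222]
wrist_force: [-0.7, 0.2, 0.0]
ee_pos: [0.5711, -0.1908, -0.0231]
wrist_force: [-0.2, -0.4, 1.2]
```

```bash
python3 -m creep '[[0,0,0.001,0,0,0,0],[0,0,0.001,0,0,0,0]]'| grep -E "ee_pos|force"; python3 -m creep '[[0,0,0.001,0,0,0,0],[0,0,0.001,0,0,0,0]]'| grep -E "ee_pos|force"
```

```text
ee_pos: [0.5711, -0.1909, -0.0242]
wrist_force: [0.2, 0.2, -0.3]
ee_pos: [0.5711, -0.1908, -0.0252]
wrist_force: [-0.4, -0.9, 0.8]
```

```bash
python3 -m creep '[[0,0,0.001,0,0,0,0],[0,0,0.001,0,0,0,0]]'| grep -E "ee_pos|force"; python3 -m creep '[[0,0,0.001,0,0,0,0],[0,0,0.001,0,0,0,0]]'| grep -E "ee_pos|force"
```

```text
ee_pos: [0.5711, -0.1908, -0.0262]
wrist_force: [0.0, 0.4, -0.1]
ee_pos: [0.5711, -0.1908, -0.0272]
wrist_force: [-0.8, -0.7, 0.4]
```

```bash
python3 -m creep '[[0,0,0.001,0,0,0,0],[0,0,0.001,0,0,0,0]]'| grep -E "ee_pos|force"; python3 -m creep '[[0,0,0.001,0,0,0,0],[0,0,0.001,0,0,0,0]]'| grep -E "ee_pos|force"
```

```text
ee_pos: [0.5711, -0.1908, -0.0282]
wrist_force: [0.1, 0.2, -0.9]
ee_pos: [0.5711, -0.1908, -0.0292]
wrist_force: [-0.8, -0.4, -0.6]
```

```bash
python3 -m creep '[[0,0,0.001,0,0,0,0],[0,0,0.001,0,0,0,0]]'| grep -E "ee_pos|force"; python3 -m creep '[[0,0,0.001,0,0,0,0],[0,0,0.001,0,0,0,0]]'| grep -E "ee_pos|force"
```

```text
ee_pos: [0.571, -0.1909, -0.0302]
wrist_force: [-0.1, -0.2, 1.0]
ee_pos: [0.5711, -0.1908, -0.0312]
wrist_force: [-0.4, -0.3, -0.3]
```

```bash
python3 -m creep '[[0,0,0.001,0,0,0,0],[0,0,0.001,0,0,0,0]]'| grep -E "ee_pos|force"; python3 -c "
from h import *
o,p,R=st();print(o['time'],w2g(p),proj('side',[p,p+[0,0,.028]]))
a=optics.camera('side')[110:210,230:350,::-1];a=cv2.convertScaleAbs(a,alpha=1.8);cv2.imwrite('pics/s6z.png',cv2.resize(a,None,fx=6,fy=6,interpolation=cv2.INTER_NEAREST))
a=optics.camera('top')[120:300,260:460,::-1];a=cv2.convertScaleAbs(a,alpha=1.8);cv2.imwrite('pics/t6z.png',cv2.resize(a,None,fx=3.3,fy=3.3,interpolation=cv2.INTER_NEAREST))"
```

```text
ee_pos: [0.5711, -0.1909, -0.0321]
wrist_force: [-0.0, -0.6, -0.0]
8.95 [-2.02019332e-01 -1.54977631e-04 -3.21389902e-02] [[285.66404735 203.66269241]
 [285.86174648 197.45122954]]
```

View pics/s6z.png

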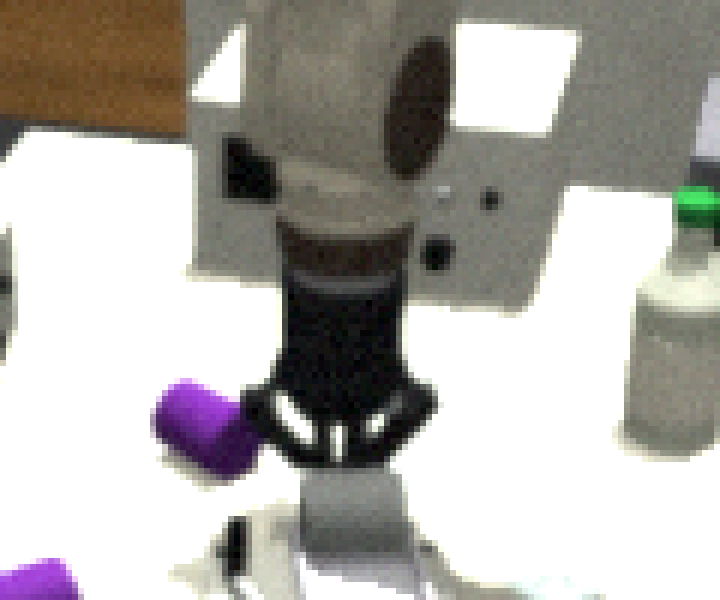

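View pics/t6z.png

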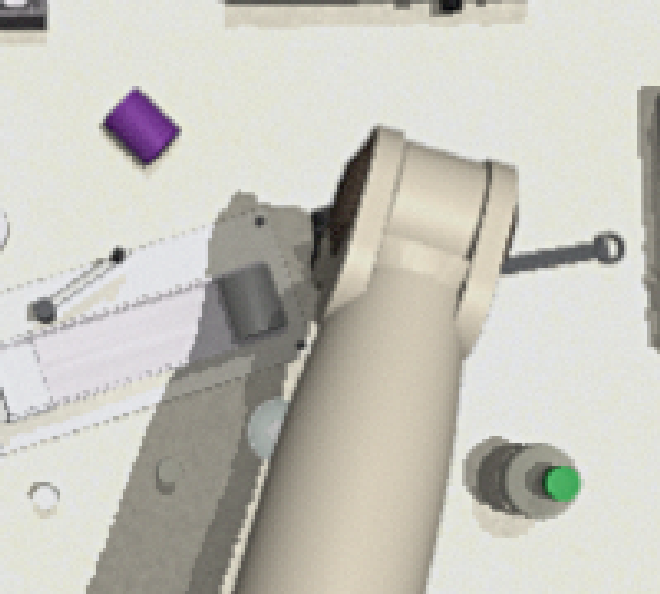

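```bash
python3 -m creep '[[0,0,0.001,0,0,0,0],[0,0,0.001,0,0,0,0]]'| grep -E "ee_pos|force"; python3 -m creep '[[0,0,0.001,0,0,0,0],[0,0,0.001,0,0,0,0]]'| grep -E "ee_pos|force"; python3 -c "
from h import *
o,p,R=st();print(proj('top',[p+[0,0,z] for z in (.03,.1,.2,.3,.4)]))"
```

```text
ee_pos: [0.5712, -0.1909, -0.0322]
wrist_force: [-3.4, 0.7, 5.7]
ee_pos: [0.5713, -0.1909, -0.0323]
wrist_force: [-7.0, 2.7, 13.5]
[[358.97651258 204.35629305]
 [362.38615872 202.05794468]
 [367.87050539 198.36019979]
 [374.23191957 194.0697117 ]
 [381.69820327 189.03212139]]
```

Contact came at reported z = -0.032, so the real tip is 32 mm behind the reported TCP, which agrees with the images. I'll correct the helper for it and rise behind the stub.

```bash
sed -i 's|o=bot.get_obs();R=Ro.from_euler(.xyz.,o\["tcp_rot"\],degrees=True);return o,np.array(o\["ee_pos"\]),R|o=bot.get_obs();R=Ro.from_euler("xyz",o["tcp_rot"],degrees=True);return o,np.array(o["ee_pos"])-R.apply([0,0,.0322]),R|' h.py; python3 -m creep '[[0,0,-0.01,0,0,0,0],[0,0,-0.03,0,0,0,0],[0,0,-0.051,0,0,0,0],[0,0,-0.051,0,0,0,0],[0,0,-0.051,0,0,0,0]]'; python3 -c "
from h import *
shift([-.155,0,.049])"
```

```text
time: 9.95
ee_pos: [0.5715, -0.191, 0.0173]
tcp_rot: [180.0, -0.0, 17.1]
wrist_force: [-0.3, 0.5, -1.6]
opening: 0.0004
t 9.95 g [-0.2022 -0.0004  0.0495] rot [ 1.7997e+02 -5.0000e-02  1.7070e+01] F [ 0.53  0.11 -1.56] open 0.0004
 target [-0.155, 0, 0.049] shift [-0.0004 -0.0472  0.0004] rv [ 0.0006 -0.0008  0.0002]
```

```bash
python3 -m creep '[[0,-0.015,0,0,0,0,0],[0,-0.03,0,0,0,0,0],[0,-0.038,0,0,0,0,0],[0,-0.042,0,0,0,0,0],[0,-0.045,0,0,0,0,0],[0,-0.047,0,0,0,0,0],[0,-0.05,0,0,0,0,0],[0,-0.053,0,0,0,0,0]]'; python3 -c "
from h import *
shift([-.1,0,.056])
a=optics.camera('side')[130:230,230:350,::-1];a=cv2.convertScaleAbs(a,alpha=1.8);cv2.imwrite('pics/s7z.png',cv2.resize(a,None,fx=6,fy=6,interpolation=cv2.INTER_NEAREST))
a=optics.camera('top')[170:270,230:350,::-1];cv2.imwrite('pics/t7z.png',cv2.resize(a,None,fx=6,fy=6,interpolation=cv2.INTER_NEAREST))"
```

```text
time: 10.75
ee_pos: [0.5557, -0.1404, 0.0171]
tcp_rot: [180.0, -0.0, 17.0]
wrist_force: [1.1, -1.3, 0.5]
opening: 0.0002
t 10.75 g [-0.1492 -0.0002  0.0493] rot [ 1.7998e+02 -1.0000e-02  1.7050e+01] F [-1.51 -0.65  0.5 ] open 0.0002
 target [-0.1, 0, 0.056] shift [-0.0002 -0.0492 -0.0067] rv [ 0.0004 -0.0002 -0.0003]
```

View pics/s7z.png

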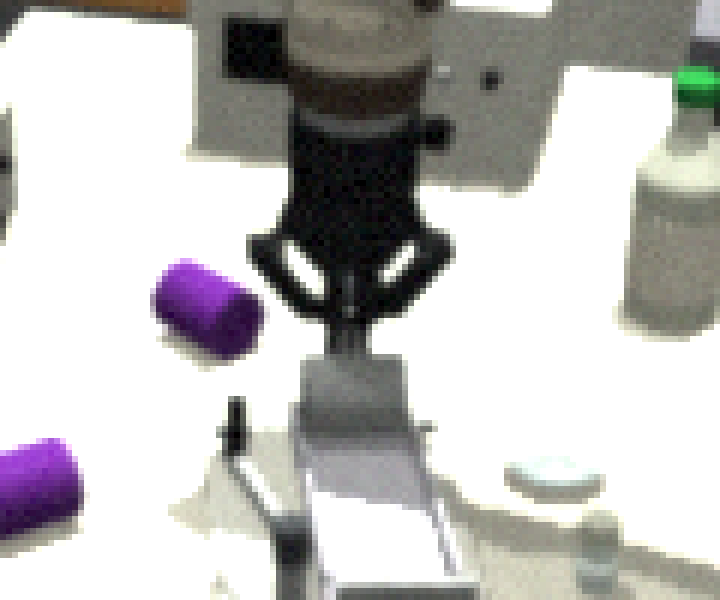

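View pics/t7z.png

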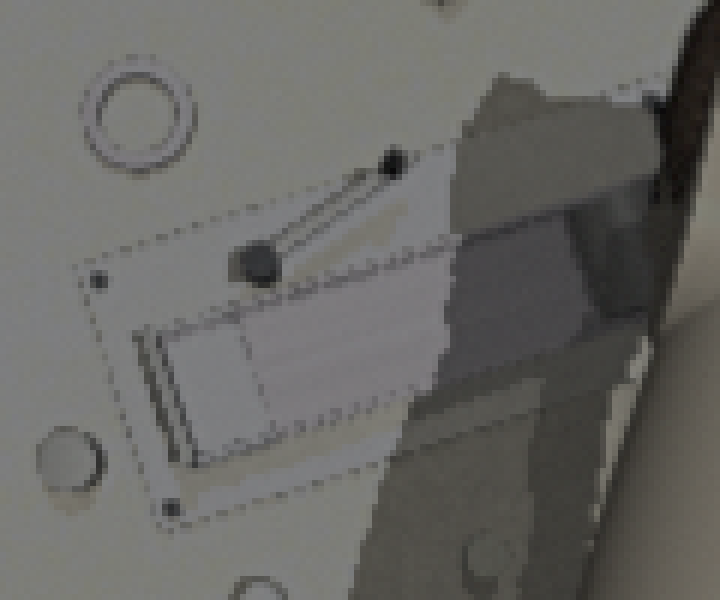

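Side: the tip is right behind the stub, on its centre line, at crop (347,350). Top: the stub's uphill edge is at crop (580,260) and the keeper hasn't moved. Now pushing up the slope.

```bash
python3 -m creep '[[0,-0.003,-0.0004,0,0,0,0],[0,-0.006,-0.0008,0,0,0,0],[0,-0.009,-0.0013,0,0,0,0],[0,-0.012,-0.0017,0,0,0,0],[0,-0.015,-0.0021,0,0,0,0],[0,-0.018,-0.0025,0,0,0,0],[0,-0.021,-0.003,0,0,0,0],[0,-0.024,-0.0034,0,0,0,0]]'; python3 -c "
from h import *
shift([-.1,0,.056])
a=optics.camera('top')[170:270,230:350,::-1];cv2.imwrite('pics/t8z.png',cv2.resize(a,None,fx=6,fy=6,interpolation=cv2.INTER_NEAREST))"
```

```text
time: 11.65
ee_pos: [0.5485, -0.117, 0.0204]
tcp_rot: [180.0, -0.0, 17.1]
wrist_force: [-0.1, -1.4, 0.0]
opening: 0.0
t 11.65 g [-0.1248 -0.0002  0.0526] rot [180.    -0.    17.08] F [-1.29  0.55  0.02] open 0.0
 target [-0.1, 0, 0.056] shift [-0.0002 -0.0248 -0.0034] rv [ 0.     -0.      0.0003]
```

View pics/t8z.png

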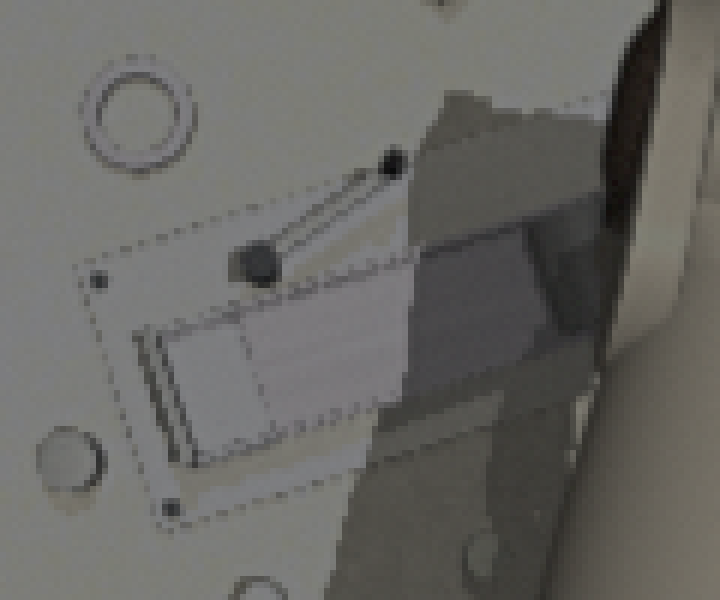

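Top: the stub's uphill edge has advanced to crop (540,275), and it is square. The finger force is about 1.3 N. Carrying on.

```bash
python3 -m creep '[[0,-0.004,-0.0006,0,0,0,0],[0,-0.009,-0.0013,0,0,0,0],[0,-0.014,-0.002,0,0,0,0],[0,-0.019,-0.0027,0,0,0,0],[0,-0.024,-0.0034,0,0,0,0],[0,-0.029,-0.0041,0,0,0,0],[0,-0.034,-0.0048,0,0,0,0],[0,-0.038,-0.0053,0,0,0,0]]'|grep force;python3 -m creep '[[0,-0.004,-0.0006,0,0,0,0],[0,-0.009,-0.0013,0,0,0,0],[0,-0.014,-0.002,0,0,0,0],[0,-0.019,-0.0027,0,0,0,0],[0,-0.024,-0.0034,0,0,0,0],[0,-0.029,-0.0041,0,0,0,0],[0,-0.034,-0.0048,0,0,0,0],[0,-0.038,-0.0053,0,0,0,0]]'|grep force; python3 -c "
from h import *
shift([.05,0,.074])
a=optics.camera('top')[170:270,230:350,::-1];cv2.imwrite('pics/t9z.png',cv2.resize(a,None,fx=6,fy=6,interpolation=cv2.INTER_NEAREST))"
```

```text
wrist_force: [-0.2, -1.7, 1.1]
wrist_force: [-0.2, -1.3, 0.7]
t 13.3 g [-0.0486 -0.0002  0.0632] rot [-180.      0.     17.08] F [-1.21  0.56  0.7 ] open -0.0
 target [0.05, 0, 0.074] shift [-0.0001 -0.0986 -0.0108] rv [-0.      0.      0.0004]
```

View pics/t9z.png

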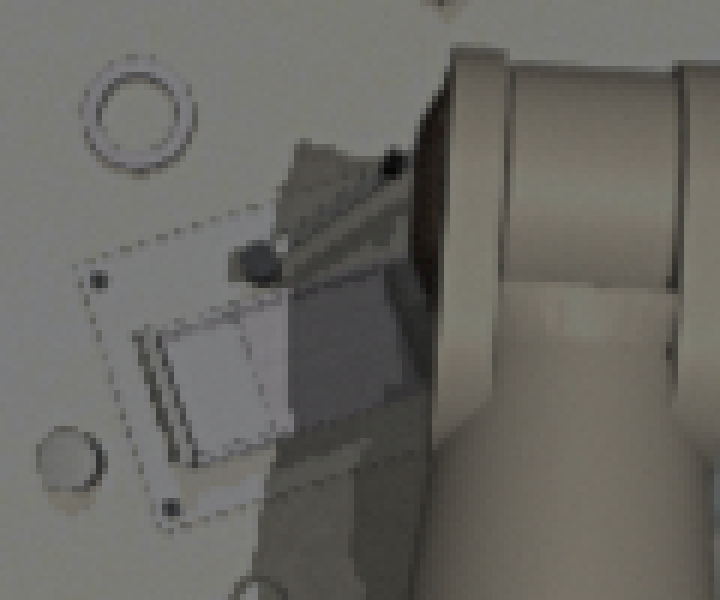

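```bash
python3 -m creep '[[0,-0.004,-0.0006,0,0,0,0],[0,-0.009,-0.0013,0,0,0,0],[0,-0.014,-0.002,0,0,0,0],[0,-0.019,-0.0027,0,0,0,0],[0,-0.024,-0.0034,0,0,0,0],[0,-0.029,-0.0041,0,0,0,0],[0,-0.034,-0.0048,0,0,0,0],[0,-0.038,-0.0053,0,0,0,0]]'|grep force;python3 -m creep '[[0,-0.004,-0.0006,0,0,0,0],[0,-0.009,-0.0013,0,0,0,0],[0,-0.014,-0.002,0,0,0,0],[0,-0.019,-0.0027,0,0,0,0],[0,-0.024,-0.0034,0,0,0,0],[0,-0.029,-0.0041,0,0,0,0],[0,-0.034,-0.0048,0,0,0,0],[0,-0.038,-0.0053,0,0,0,0]]'|grep force; python3 -c "
from h import *
shift([.05,0,.076])
a=optics.camera('top')[170:270,230:350,::-1];cv2.imwrite('pics/t10z.png',cv2.resize(a,None,fx=6,fy=6,interpolation=cv2.INTER_NEAREST))
a=optics.camera('side')[150:275,215:355,::-1];cv2.imwrite('pics/s10z.png',cv2.resize(cv2.convertScaleAbs(a,alpha=1.5),None,fx=4.7,fy=4.7,interpolation=cv2.INTER_NEAREST))"
```

```text
wrist_force: [-0.8, -0.1, -0.6]
wrist_force: [-0.4, -1.5, -0.0]
t 14.95 g [ 0.0274 -0.0001  0.0739] rot [-180.     -0.     17.08] F [-1.26  0.83 -0.01] open -0.0002
 target [0.05, 0, 0.076] shift [-0.0001 -0.0226 -0.0021] rv [-0.     -0.      0.0004]
```

View pics/t10z.png

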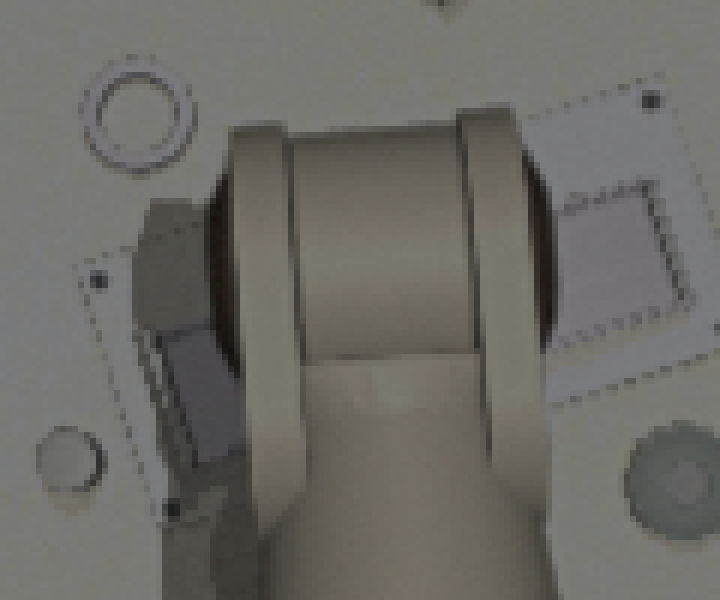

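View pics/s10z.png

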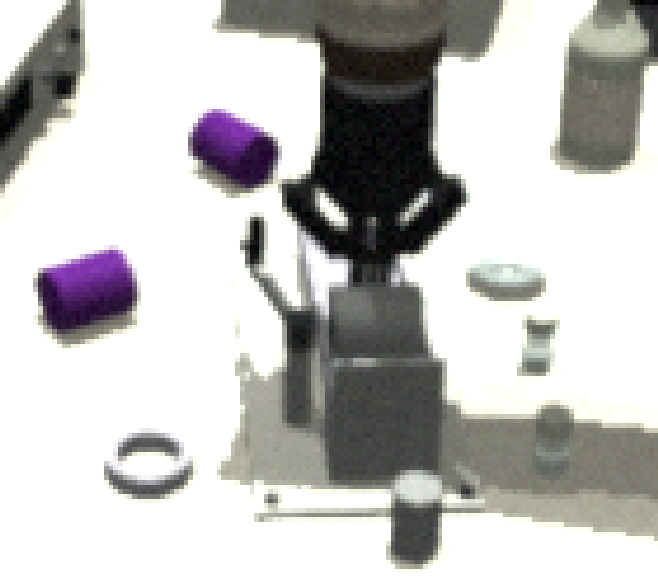

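Side: the stub is near the crest, with the fingertips centred behind it at crop (370,275). I'm going slowly over the crest.

```bash
python3 -m creep '[[0,-0.003,-0.0004,0,0,0,0],[0,-0.006,-0.0008,0,0,0,0],[0,-0.009,-0.0012,0,0,0,0],[0,-0.012,-0.0016,0,0,0,0],[0,-0.015,-0.002,0,0,0,0],[0,-0.018,-0.0024,0,0,0,0],[0,-0.021,-0.0028,0,0,0,0],[0,-0.024,-0.003,0,0,0,0]]'|grep force;python3 -m creep '[[0,-0.002,0,0,0,0,0],[0,-0.004,0,0,0,0,0],[0,-0.006,0,0,0,0,0],[0,-0.008,0,0,0,0,0],[0,-0.01,0,0,0,0,0],[0,-0.01,0,0,0,0,0]]'|grep force; python3 -c "
from h import *
shift([.07,0,.077])
a=optics.camera('side')[150:275,215:355,::-1];cv2.imwrite('pics/s11z.png',cv2.resize(cv2.convertScaleAbs(a,alpha=1.5),None,fx=4.7,fy=4.7,interpolation=cv2.INTER_NEAREST))"
```

```text
wrist_force: [0.0, -0.5, 0.2]
wrist_force: [-0.0, 0.4, -0.5]
t 16.45 g [ 0.0612 -0.0001  0.0767] rot [-180.      0.     17.09] F [ 0.37 -0.06 -0.47] open 0.0003
 target [0.07, 0, 0.077] shift [-0.0001 -0.0088 -0.0003] rv [-0.0001  0.0001  0.0005]
```

View pics/s11z.png

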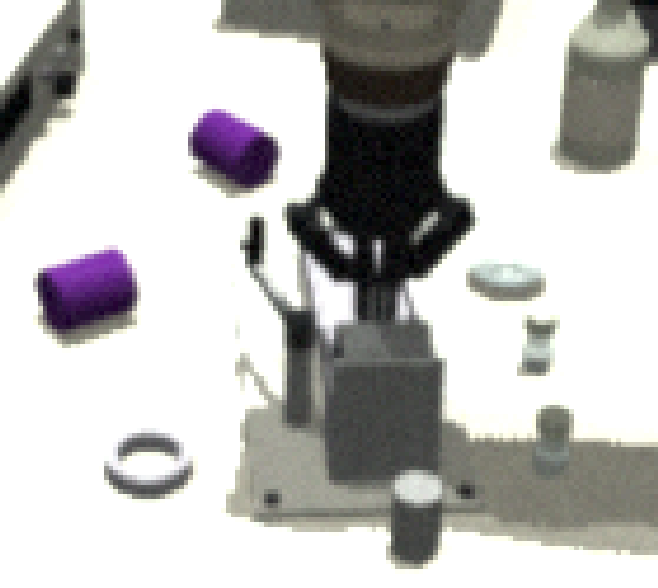

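```bash
python3 -m creep '[[0,-0.002,0,0,0,0,0],[0,-0.004,0,0,0,0,0],[0,-0.004,0,0,0,0,0]]'|grep force; python3 -m creep '[[0,-0.001,0,0,0,0,0],[0,-0.002,0,0,0,0,0],[0,-0.002,0,0,0,0,0]]'|grep force; python3 -c "
from h import *
shift([.055,0,.077])
a=optics.camera('side')[200:250,270:330,::-1];cv2.imwrite('pics/s12z.png',cv2.resize(cv2.convertScaleAbs(a,alpha=2),None,fx=10,fy=10,interpolation=cv2.INTER_CUBIC))
G_=[(106,-30,83),(106,30,83),(106,-30,108),(106,30,108)]
print(((proj('side',[g2w(np.array(k)/1000) for k in G_])-[270,200]+.5)*10).round())"
```

```text
wrist_force: [0.6, -1.4, -0.2]
wrist_force: [0.6, 0.2, 0.9]
t 17.1 g [ 0.0671 -0.0001  0.0768] rot [-180.     -0.     17.08] F [ 0.04 -0.61  0.89] open 0.0001
 target [0.055, 0, 0.077] shift [-0.0001  0.0121 -0.0002] rv [-0.     -0.      0.0003]
[[171. 267.]
 [366. 260.]
 [173. 199.]
 [370. 193.]]
```

View pics/s12z.png

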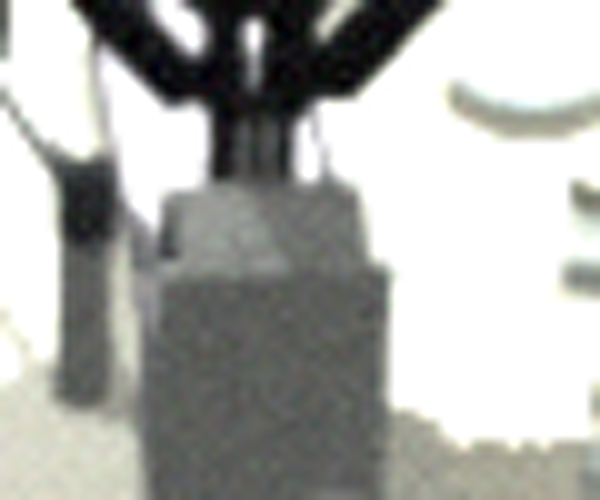

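Side: the stub's top edge, at crop row 187, fits the predicted seated height right behind the stop, and the finger force has gone. Backing off slowly, then up and over to the keeper's outer side.

```bash
python3 -m creep '[[0,0.005,0,0,0,0,0],[0,0.01,0,0,0,0,0],[0,0.02,0,0,0,0,0],[0,0.035,-0.01,0,0,0,0],[0,0.05,-0.05,0,0,0,0],[0,0.065,-0.085,0,0,0,0],[0.03,0.067,-0.085,0,0,0,0],[0.07,0.067,-0.085,0,0,0,0]]'|grep force; python3 -m creep '[[0.035,0,0,0,0,0,0],[0.035,0,0,0,0,0,0],[0.035,0,0,0,0,0,0]]'|grep force; python3 -c "
from h import *
shift([.0,-.108,.098])
a=optics.camera('top')[170:270,230:350,::-1];cv2.imwrite('pics/t13z.png',cv2.resize(a,None,fx=6,fy=6,interpolation=cv2.INTER_CUBIC))
a=optics.camera('side')[150:275,215:355,::-1];cv2.imwrite('pics/s13z.png',cv2.resize(cv2.convertScaleAbs(a,alpha=1.5),None,fx=4.7,fy=4.7,interpolation=cv2.INTER_NEAREST))"
```

```text
wrist_force: [1.0, 0.1, 0.7]
wrist_force: [-0.2, 0.1, -0.4]
t 18.25 g [-0.001  -0.1053  0.1614] rot [-1.7999e+02  7.0000e-02  1.7050e+01] F [ 0.17  0.15 -0.44] open 0.0001
 target [0.0, -0.108, 0.098] shift [ 0.0028 -0.001   0.0634] rv [-0.0001  0.0013 -0.0001]
```

View pics/t13z.png

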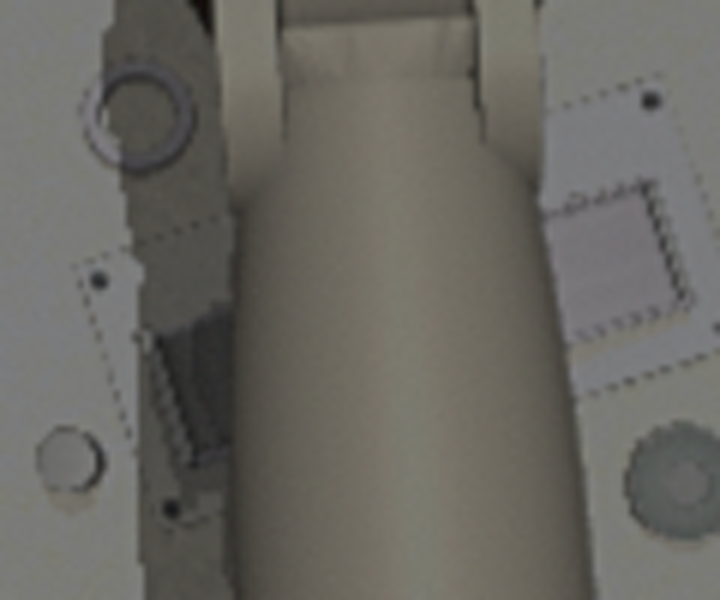

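View pics/s13z.png

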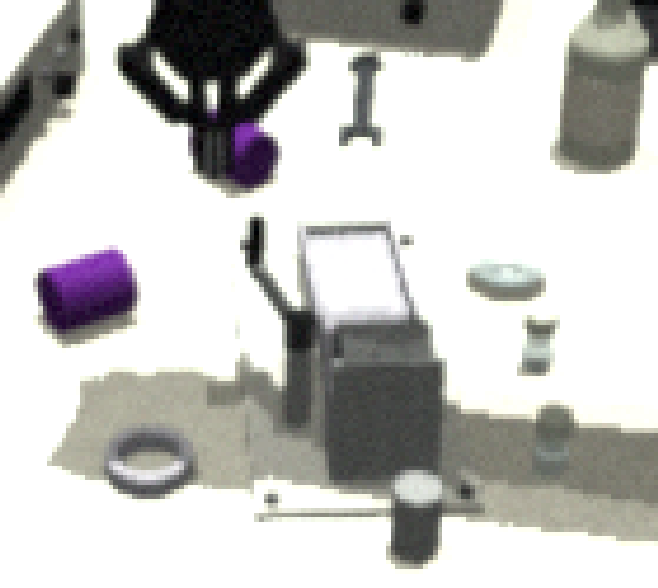

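Both views: the slope is empty and the stub stays in the seat at side crop (380,345). The keeper pin is still at side crop (256,225) with the tips outside it. Lowering beside the pin.

```bash
python3 -m creep '[[0.001,0,0.02,0,0,0,0],[0.002,0.001,0.04,0,0,0,0],[0.003,0.002,0.055,0,0,0,0],[0.003,0.003,0.061,0,0,0,0],[0.003,0.003,0.0635,0,0,0,0],[0.003,0.003,0.0635,0,0,0,0]]'|grep force; python3 -c "
from h import *
shift([-.006,-.092,.098])
a=optics.camera('side')[170:250,230:330,::-1];cv2.imwrite('pics/s14z.png',cv2.resize(cv2.convertScaleAbs(a,alpha=1.5),None,fx=7,fy=7,interpolation=cv2.INTER_NEAREST))"
```

```text
wrist_force: [-0.2, 0.6, 0.4]
t 18.95 g [-0.0031 -0.1081  0.0989] rot [ 1.7999e+02 -3.0000e-02  1.7070e+01] F [ 0.63 -0.04  0.39] open -0.0005
 target [-0.006, -0.092, 0.098] shift [-0.0161  0.0029  0.0009] rv [ 0.0002 -0.0005  0.0001]
```

View pics/s14z.png

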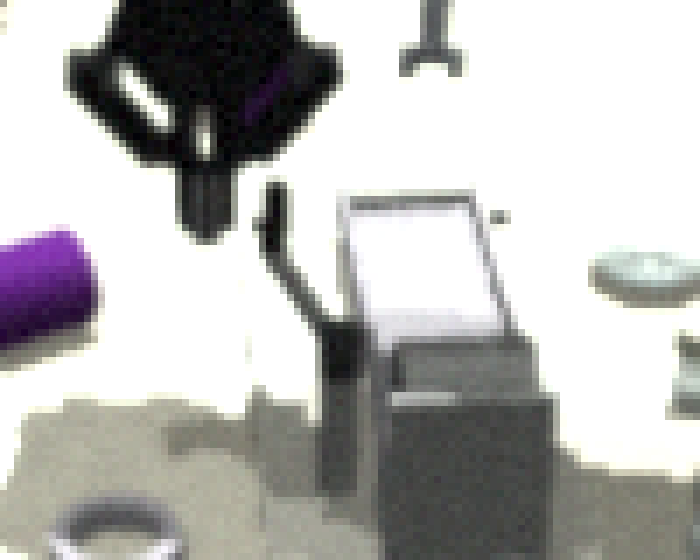

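```bash
python3 -m creep '[[-0.006,0.001,0.0005,0,0,0,0],[-0.011,0.002,0.0005,0,0,0,0],[-0.017,0.004,0.0005,0,0,0,0],[-0.023,0.006,0.0005,0,0,0,0],[-0.029,0.008,0.0005,0,0,0,0],[-0.035,0.009,0.0005,0,0,0,0],[-0.041,0.009,0.0005,0,0,0,0],[-0.047,0.009,0.0005,0,0,0,0]]'|grep force; python3 -c "
from h import *
shift([-.006,-.021,.098])
a=optics.camera('side')[170:250,230:330,::-1];cv2.imwrite('pics/s15z.png',cv2.resize(cv2.convertScaleAbs(a,alpha=1.5),None,fx=7,fy=7,interpolation=cv2.INTER_NEAREST))"
```

```text
wrist_force: [1.2, 0.0, 0.8]
t 19.8 g [-0.0122 -0.0607  0.0979] rot [ 1.7998e+02 -1.0000e-02  1.7060e+01] F [-0.34 -1.12  0.82] open -0.0002
 target [-0.006, -0.021, 0.098] shift [-0.0397 -0.0062 -0.0001] rv [ 0.0003 -0.0002  0.0001]
```

View pics/s15z.png

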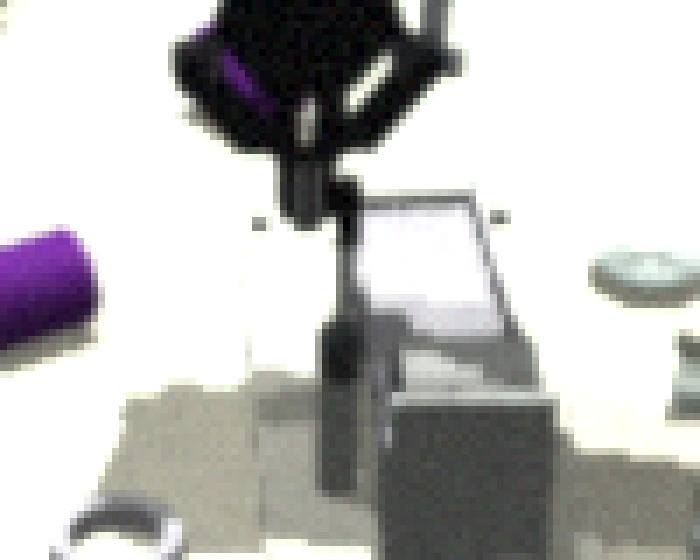

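Side: the pin at crop (345,195) is moving with the tips, the arm is about parallel to the rail, and the force is about 1 N. Continuing.

```bash
python3 -m creep '[[-0.006,0,0,0,0,0,0],[-0.012,0,0,0,0,0,0],[-0.018,0,0,0,0,0,0],[-0.024,-0.001,0,0,0,0,0],[-0.03,-0.002,0,0,0,0,0],[-0.035,-0.004,0,0,0,0,0],[-0.039,-0.005,0,0,0,0,0],[-0.041,-0.006,0,0,0,0,0]]'|grep force; python3 -c "
from h import *
shift([-.018,-.020,.098])
a=optics.camera('side')[170:250,230:330,::-1];cv2.imwrite('pics/s16z.png',cv2.resize(cv2.convertScaleAbs(a,alpha=1.5),None,fx=7,fy=7,interpolation=cv2.INTER_NEAREST))
for q in (1.3,1.1,.9,.7):print(q,((proj('side',[g2w([.07-.082*np.sin(q),-.052+.082*np.cos(q),.123])])-[230,170]+.5)*7).round())"
```

```text
wrist_force: [1.9, 1.1, -1.2]
t 20.65 g [-0.006  -0.0198  0.0979] rot [179.99  -0.    17.07] F [ 0.47 -2.12 -1.16] open 0.0
 target [-0.018, -0.02, 0.098] shift [ 0.0002  0.012  -0.0001] rv [ 0.0003 -0.0001  0.0002]
1.3 [[378. 181.]]
1.1 [[412. 187.]]
0.9 [[444. 196.]]
0.7 [[472. 209.]]
```

View pics/s16z.png

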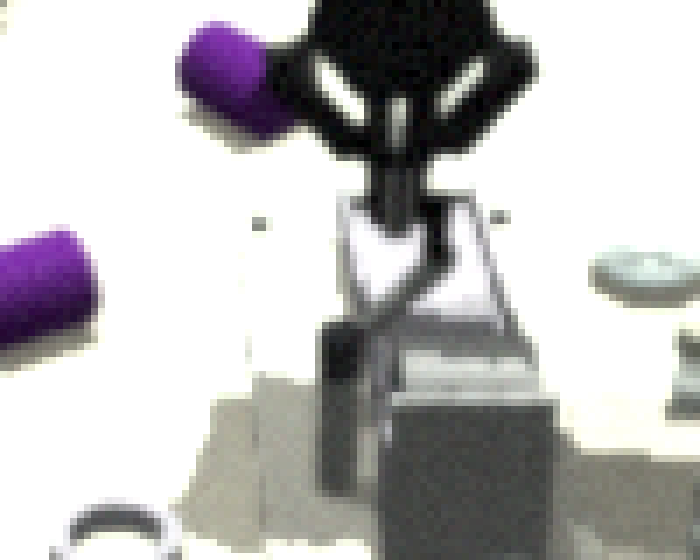

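Side: the pin is at crop (437,198), so q is about 0.93. I'll step back around to its downhill side and push uphill.

```bash
python3 -m creep '[[0,0.008,0,0,0,0,0],[0,0.016,0,0,0,0,0],[-0.01,0.016,0,0,0,0,0],[-0.02,0.016,0,0,0,0,0],[-0.023,0.012,0,0,0,0,0],[-0.026,0.007,0,0,0,0,0],[-0.029,0.002,0,0,0,0,0],[-0.031,-0.004,0,0,0,0,0]]'|grep force; python3 -c "
from h import *
shift([.03,.024,.098])
a=optics.camera('side')[170:250,230:330,::-1];cv2.imwrite('pics/s17z.png',cv2.resize(cv2.convertScaleAbs(a,alpha=1.5),None,fx=7,fy=7,interpolation=cv2.INTER_NEAREST))
for q in (.9,.7,.5,.3,.1,0):print(q,((proj('side',[g2w([.07-.082*np.sin(q),-.052+.082*np.cos(q),.123])])-[230,170]+.5)*7).round())"
```

```text
wrist_force: [-13.9, -29.6, 7.7]
t 21.5 g [-0.004   0.0133  0.0978] rot [179.62   0.28  16.98] F [-24.21  21.96   7.72] open 0.0001
 target [0.03, 0.024, 0.098] shift [-0.0107 -0.034  -0.0004] rv [ 0.0066  0.0049 -0.0013]
0.9 [[444. 196.]]
0.7 [[472. 209.]]
0.5 [[496. 224.]]
0.3 [[514. 241.]]
0.1 [[526. 261.]]
0 [[530. 271.]]
```

View pics/s17z.png

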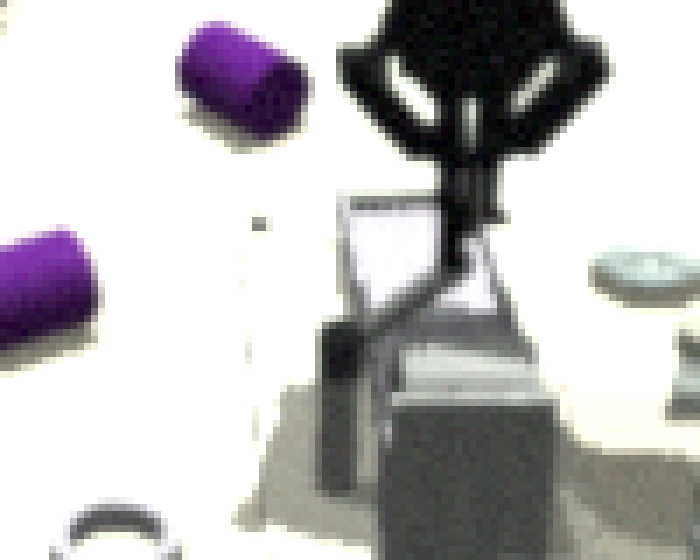

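The force jumped to about 33 N: the tip had got to the far side of the pin and was pushing it toward the hinge. Backing off at once; I'll come back in from the near side, along the tangent.

```bash
python3 -m creep '[[0,0.008,0,0,0,0,0],[0,0.018,0,0,0,0,0],[0,0.018,0,0,0,0,0]]'|grep force; python3 -c "
from h import *
shift([-.022,-.012,.098])"; python3 -m creep '[[0.008,0,0,0,0,0,0],[0.016,0,0,0,0,0,0],[0.024,0,0,0,0,0,0],[0.026,0,0,0,0,0,0]]'|grep force;python3 -c "
from h import *
shift([-.004,-.011,.098])
a=optics.camera('side')[170:250,230:330,::-1];cv2.imwrite('pics/s18z.png',cv2.resize(cv2.convertScaleAbs(a,alpha=1.5),None,fx=7,fy=7,interpolation=cv2.INTER_NEAREST))"
```

```text
wrist_force: [-0.1, 0.1, 0.7]
t 21.85 g [-0.0206  0.0106  0.0978] rot [-1.800e+02 -3.000e-02  1.705e+01] F [0.12 0.06 0.65] open 0.0003
 target [-0.022, -0.012, 0.098] shift [ 0.0226  0.0014 -0.0002] rv [-0.     -0.0005 -0.0002]
wrist_force: [0.0, 0.2, -0.4]
t 22.25 g [-0.0197 -0.0162  0.0976] rot [-179.99   -0.     17.11] F [ 0.16 -0.09 -0.43] open -0.0
 target [-0.004, -0.011, 0.098] shift [-0.0052 -0.0158 -0.0004] rv [-0.0002 -0.      0.0009]
```

View pics/s18z.png

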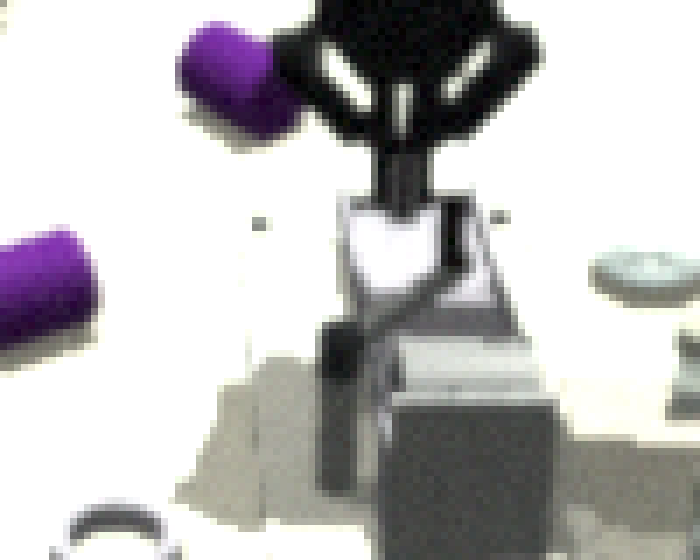

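```bash
python3 -m creep '[[-0.001,-0.006,0,0,0,0,0],[-0.002,-0.012,0,0,0,0,0],[-0.004,-0.016,0,0,0,0,0],[-0.007,-0.018,0,0,0,0,0]]'|grep force; python3 -m creep '[[-0.003,-0.002,0,0,0,0,0],[-0.006,-0.005,0,0,0,0,0]]'|grep force;python3 -c "
from h import *
shift([.008,.005,.098])
a=optics.camera('side')[170:250,230:330,::-1];cv2.imwrite('pics/s19z.png',cv2.resize(cv2.convertScaleAbs(a,alpha=1.5),None,fx=7,fy=7,interpolation=cv2.INTER_NEAREST))"
```

```text
wrist_force: [1.5, -0.9, -0.4]
wrist_force: [1.9, 0.8, 0.1]
t 22.9 g [ 0.0031 -0.002   0.098 ] rot [ 1.800e+02 -4.000e-02  1.707e+01] F [ 0.2  -2.02  0.07] open 0.0003
 target [0.008, 0.005, 0.098] shift [-0.007  -0.0049 -0.0001] rv [ 0.     -0.0007  0.0001]
```

View pics/s19z.png

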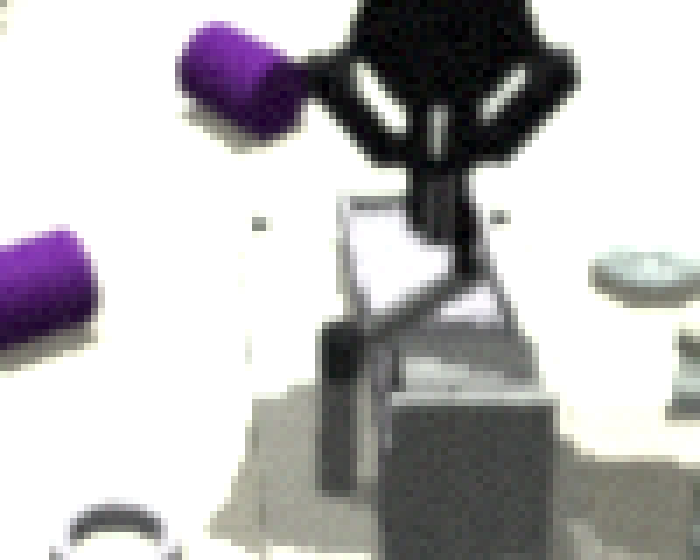

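```bash
python3 -m creep '[[-0.002,-0.003,0,0,0,0,0],[-0.005,-0.006,0,0,0,0,0],[-0.007,-0.009,0,0,0,0,0]]'|grep force; python3 -m creep '[[-0.003,-0.004,0,0,0,0,0],[-0.005,-0.008,0,0,0,0,0],[-0.007,-0.012,0,0,0,0,0]]'|grep force;python3 -c "
from h import *
shift([.036,.02,.098])
a=optics.camera('side')[170:250,230:330,::-1];cv2.imwrite('pics/s20z.png',cv2.resize(cv2.convertScaleAbs(a,alpha=1.5),None,fx=7,fy=7,interpolation=cv2.INTER_NEAREST))"
```

```text
wrist_force: [0.8, -0.8, 0.0]
wrist_force: [0.5, -0.0, -0.1]
t 23.55 g [0.0243 0.0122 0.0978] rot [1.7999e+02 1.0000e-02 1.7070e+01] F [-0.14 -0.46 -0.07] open 0.0001
 target [0.036, 0.02, 0.098] shift [-0.0078 -0.0117 -0.0002] rv [0.0001 0.0002 0.0002]
```

View pics/s20z.png

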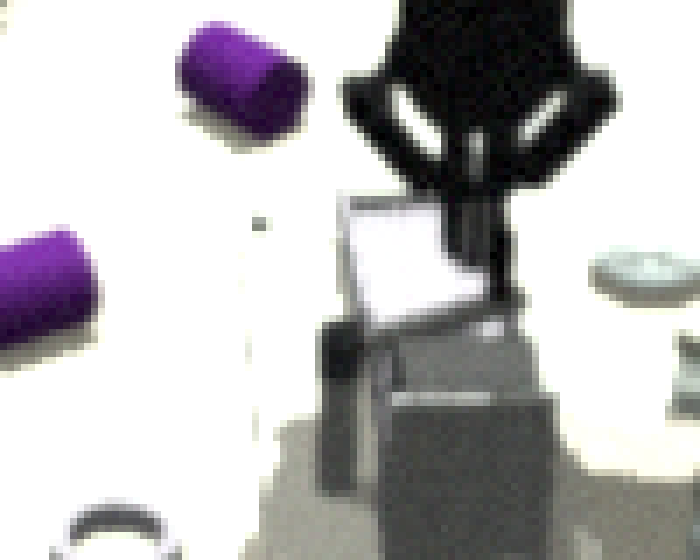

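```bash
python3 -m creep '[[-0.002,-0.005,0,0,0,0,0],[-0.004,-0.01,0,0,0,0,0],[-0.006,-0.015,0,0,0,0,0]]'|grep force; python3 -m creep '[[-0.001,-0.003,0,0,0,0,0],[-0.002,-0.006,0,0,0,0,0]]'|grep force;python3 -c "
from h import *
shift([.052,.022,.098])
a=optics.camera('side')[170:250,230:330,::-1];cv2.imwrite('pics/s21z.png',cv2.resize(cv2.convertScaleAbs(a,alpha=1.5),None,fx=7,fy=7,interpolation=cv2.INTER_NEAREST))"
```

```text
wrist_force: [2.5, 0.1, -0.3]
wrist_force: [1.5, -0.5, -0.4]
t 24.1 g [0.0453 0.0197 0.0979] rot [ 1.800e+02 -3.000e-02  1.709e+01] F [-0.94 -1.3  -0.41] open 0.0001
 target [0.052, 0.022, 0.098] shift [-0.0023 -0.0067 -0.0001] rv [ 0.0001 -0.0005  0.0005]
```

View pics/s21z.png

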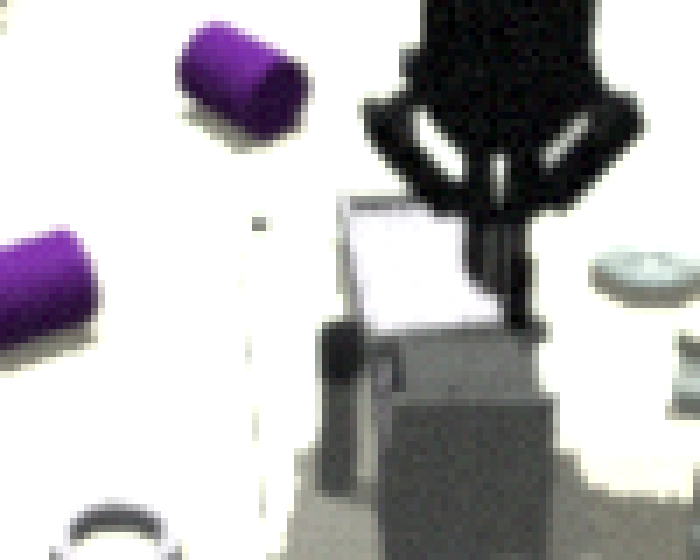

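Side: the pin is at crop (517,255), q about 0.17. For the last centimetre I'll use 2 mm steps and watch the force.

```bash
python3 -m creep '[[0,-0.002,0,0,0,0,0],[-0.001,-0.004,0,0,0,0,0],[-0.001,-0.006,0,0,0,0,0]]'|grep force; python3 -m creep '[[0,-0.002,0,0,0,0,0],[0,-0.002,0,0,0,0,0]]'|grep -E "pos|force"
```

```text
wrist_force: [0.5, -0.4, -1.1]
ee_pos: [0.4759, 0.0469, 0.0655]
wrist_force: [1.1, 0.2, 1.1]
```

```bash
python3 -m creep '[[0,-0.002,0,0,0,0,0],[0,-0.002,0,0,0,0,0]]'|grep -E "pos|force"; python3 -c "
from h import *
shift([.052,.022,.098])
a=optics.camera('side')[170:250,230:330,::-1];cv2.imwrite('pics/s22z.png',cv2.resize(cv2.convertScaleAbs(a,alpha=1.5),None,fx=7,fy=7,interpolation=cv2.INTER_NEAREST))"
```

```text
ee_pos: [0.4756, 0.048, 0.0655]
wrist_force: [1.3, -5.9, -0.0]
t 24.85 g [0.0543 0.021  0.0977] rot [1.799e+02 3.000e-02 1.705e+01] F [-6.04  0.52 -0.02] open 0.0001
 target [0.052, 0.022, 0.098] shift [-0.001   0.0024 -0.0003] rv [ 0.0018  0.0005 -0.0002]
```

View pics/s22z.png

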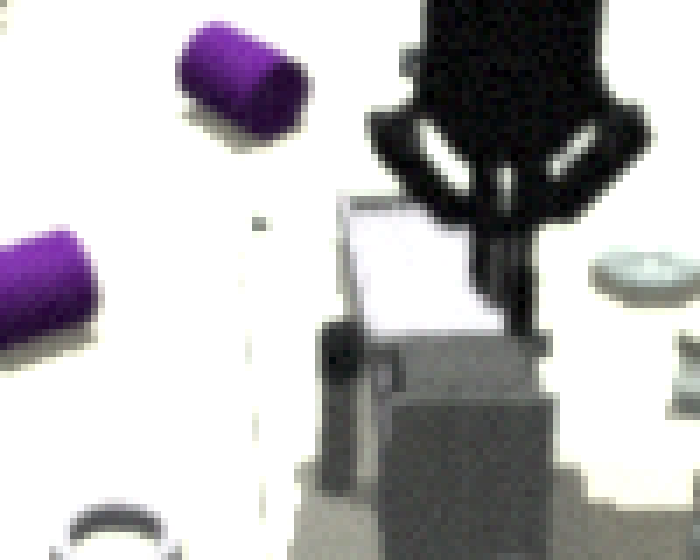

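The force rose to 6 N along the gutter, so the springy stop is reached. Hold briefly, back off straight downhill, then go up and clear.

```bash
python3 -m creep '[[0,0,0,0,0,0,0],[0,0,0,0,0,0,0],[0,0.001,0,0,0,0,0],[0,0.003,0,0,0,0,0],[0,0.008,0,0,0,0,0],[0,0.02,0,0,0,0,0],[0,0.035,-0.01,0,0,0,0],[0,0.045,-0.05,0,0,0,0]]'|grep force; python3 -m creep '[[0,0,-0.05,0,0,0,0],[0,0,-0.09,0,0,0,0],[0,0.05,-0.1,0,0,0,0],[0,0.1,-0.1,0,0,0,0],[0,0.15,-0.1,0,0,0,0],[0,0.2,-0.1,0,0,0,0],[0,0.22,-0.1,0,0,0,0],[0,0.22,-0.1,0,0,0,0]]'; python3 -c "
from h import *
shift([0,0,.1])
a=optics.camera('top');cv2.imwrite('pics/t23.png',a[:,:,::-1]);a=a[170:270,230:350,::-1];cv2.imwrite('pics/t23z.png',cv2.resize(cv2.convertScaleAbs(a,alpha=1.5),None,fx=6,fy=6,interpolation=cv2.INTER_CUBIC))
a=optics.camera('side');cv2.imwrite('pics/s23.png',a[:,:,::-1])"
```

```text
wrist_force: [2.0, -0.7, 0.8]
time: 26.5
ee_pos: [0.5535, -0.2083, 0.2142]
tcp_rot: [-180.0, 0.1, 16.9]
wrist_force: [-0.3, 0.2, 0.1]
opening: 0.0001
t 26.5 g [-0.2135  0.0218  0.2464] rot [-1.7996e+02  8.0000e-02  1.6860e+01] F [0.24 0.23 0.08] open 0.0001
 target [0, 0, 0.1] shift [ 0.0212 -0.2135  0.1465] rv [-0.0007  0.0013 -0.0035]
```

View pics/t23z.png

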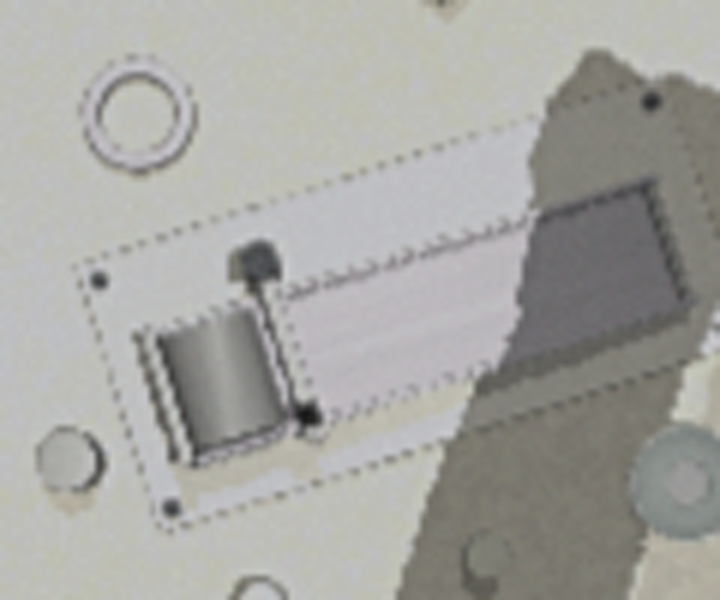

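View pics/s23.png

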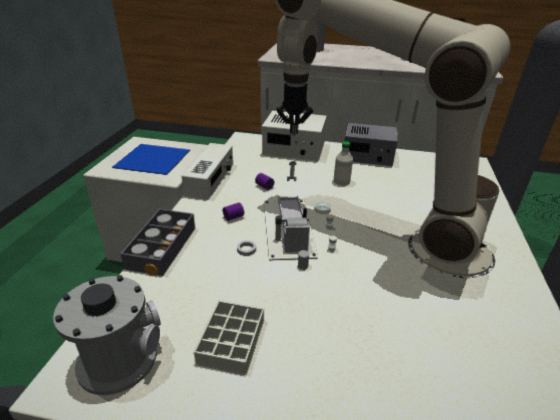

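The stub sits squarely against the stop at crop (222,380), and the keeper lies across behind it with its pin at (306,412). Nothing else looks moved. One numeric check before handing in.

```bash
python3 - <<'E'
from h import *
c=lambda x,y:((x+.5)/6-.5+230,(y+.5)/6-.5+170)
p=w2g(onz("top",c(306,411),.123));h=w2g(onz("top",c(259,260),.089))
print("pin",p.round(4),"q",np.arctan2(.07-p[0],p[1]+.052).round(3),"post",h.round(4))
L=[w2g(onz("top",c(*k),.083))for k in[(158,335),(245,305),(288,428),(197,455)]];print(np.round(L,4),"stub x",np.mean(L,0)[0].round(4))
a=cv2.imread("pics/top0.png").astype(int);b=cv2.imread("pics/t23.png").astype(int)
print("before/after mean diff in vial,spacer,clamp,dish boxes",[np.abs(a[y-9:y+9,x-9:x+9]-b[y-9:y+9,x-9:x+9]).mean().round(1) for x,y in[(241,247),(253,188),(273,270),(145,210)]])
bot.job_done()
E
```

```text
pin [0.0709 0.0285 0.123 ] q -0.011 post [ 0.0701 -0.0524  0.089 ]
[[ 0.1304 -0.0326  0.083 ]
 [ 0.0839 -0.0334  0.083 ]
 [ 0.0824  0.0325  0.083 ]
 [ 0.1303  0.0311  0.083 ]] stub x 0.1067
before/after mean diff in vial,spacer,clamp,dish boxes [np.float64(6.2), np.float64(6.2), np.float64(6.4), np.float64(5.5)]
the job is handed in; nothing more can be done
```

The stub is in the seat against the end stop, and the keeper is shut behind it. I pushed the stub up the slope with the shut fingertips at 1–2 N, then pushed the keeper's pin round to its springy stop. The job was handed in at about 26.5 s with the hand well clear; the interface gives no verdict.

**Last checks (from the pictures):**
- **Stub:** it sits square at about x = 0.107 m; home is 0.104–0.106 m and the allowed range is 0.0995–0.110 m. I did not measure its final height.
- **Keeper:** q is about -0.01 rad, measured from the pin's position.
- **Bystanders:** before-and-after differences were only noise level where I compared them (the spacer, the clamp, one vial and the vial box). The dish, spanner, wash bottle and other vial were only looked at, and none looked moved.

**What disagreed or went wrong:**
- **Tool length:** the reported TCP lies about 32 mm beyond the real fingertips. The pictures showed it and a light touch on the bare table confirmed it, so I corrected for it.
- **Keeper push:** one push jammed against the pin from the wrong side, and the wrist reading at the end of that move was about 33–34 N, close to the 40 N limit. Force is only read when a move ends, so the peak within it is unknown. I backed off and redid it at about 1–2 N, reaching 6 N at the stop.

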